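Fit a differential cross shaft and lock it with its keeper

ROBOT

A 6-joint arm with a two-finger parallel gripper is mounted at the origin on the work surface. World frame = base frame: x ahead of the robot, y to its left, z up, the work surface at z = 0. Lengths are in m, angles in rad, forces in N, time in s.
With the tool pointing down it reaches from about 0.3 to 0.875 m from the base axis. Payload 6.4 kg.
Tool frame: the origin (TCP) lies between the finger pads; the fingertips stand 11 mm ahead of it and the grasp point (between the pads) lies 8 mm behind it (ctrl.tcp_to_tips is the distance from the TCP to the fingertips, in m); x points along the fingers, z is the direction in which the jaws open and shut, and the axes are right-handed (so a half turn about x gives the same grasp; the last joint's range is limited). The gripper opens to 85 mm and grips with 20 to 120 N. Pads are 22 mm wide; open, the fingers measure 114 mm over their backs; the gripper's body (76 mm by 85 mm) begins 54 mm behind the grasp point. The pads swing forward as they close: fully open they stand 13 mm farther back than shut.
Start: joints at [1.041, 0.181, 1.607, -0, 1.354, -0.206], TCP at [0.183, 0.545, 0.242] pointing down, gripper open.
Joint ranges: [-2.99, 2.99], [-0.89, 2.07], [0.3, 2.58], [-1.14, 4.28], [0, 2.63], [-3.12, 3.12]. Speed limits (rad/s): [2.57, 2.57, 3.01, 3.14, 3.14, 3.14].

INTERFACE

Orientations are given as a unit quaternion [w, x, y, z].
In Python, from bench import ctrl, eyes, hand_in gives the robot as it stands. The module is installed in compiled form; this text tells all that it offers.
- The arm moves only by the tool step_arm, never from a script. Its arguments are lists of equal length, an entry for each row: "xyz": the shift along the world's x, y, z in mm, a list of three; "spin": the turn about the world's z in rad; "fingers": the opening in per cent of the stroke, from 0 (shut) to 100 (fully open). A call has 1 to 10 rows; each row is the pose to reach, as a shift and turn from the pose commanded when the call began; what a row does not reach only later rows make up. A row lasts 1/10 s, in which the tool goes at most 50 mm and 8.59 degrees, less where a joint would pass 70% of its speed; a pose out of reach is approached as far as the arm can. A call with a gripper value outside its range is refused whole. The fingers move at their own pace and stop on an object; the grip force is fixed at half the most. Time passes only in rows, so rows that repeat a pose let the fingers close. It gives the time, the measured TCP pose, the force and the opening at its end, in the units of the state.
- ctrl.get_obs(): the state, without advancing time (a new reading comes with each control period).
- eyes.camera(name): name is "scene" or "top"; returns the picture (480x640x3 uint8, red, green, blue); there is no depth.
- eyes.camera_model(name): a dict with "vertical_fov" (degrees; the focal length in pixels is half the picture's height over the tangent of half this angle, whatever the lens; pixels are square), "cx", "cy" (the principal point, pixels), "pose" (4x4, takes a point from camera to world coordinates). Camera axes: x right, y up, looking along -z (the intrinsics and any distortion apply to the point x, -y, -z); pixel columns grow to the right and rows downward; lengths in m; the calibration is good to about 2 mm. A picture is of the moment at which its call begins. camera_model takes no time and is no camera call.
- hand_in(): hands the job in, once; it reports no verdict.
The state is a dict: "time_s": time; "q": joint angles; "dq": joint speeds; "joint_efforts": joint torques, N m; "eef_pos": TCP position; "eef_rot": TCP orientation; "wrist_force": force on the tool from outside, world axes, zero at the start; "torque": the same for the moment, N m; "opening": opening from 0.0 (shut) to 1.0 (fully open).
Only numpy, scipy, OpenCV 4.12 (cv2) and the standard library are available. Lean on these libraries where they do the work, as an engineer would, in place of code of your own. Each camera call takes 0.05 s, during which the arm holds its last target.

TASK

Take the long collared cross shaft out of the wooden rack and guide it, nose first, down through both bores of the tilted differential case until its collar sits fully home on the upper boss, without letting it drop through. Then swing the small keeper plate over the collar, right to its stop. Leave the case as it is clamped and everything else on the bench where it is.

Things in the scene. Friction and masses are not known exactly. Their poses are not given: they have to be found in the camera images.
- cross_shaft: The part to fit: steel shaft 145 mm long, 0.2 to 0.45 kg, upright in one of the rack's holes (the longest there, with a collar). Origin at the centre of its lower end (nose), z along it to the upper end. From the nose: a round (half-ball) end, 18 mm diameter to 113 mm; collar 34 mm diameter to 119 mm; stub 18 mm diameter to 145 mm, by which it is held. Round: its turn about z is free.
- shaft_nose (a point): Centre of the shaft's lower end.
- shaft_collar (a point): Point on the shaft's axis at the underside of the collar, 113 mm above the nose.
- shaft_stub (a point): Centre of the shaft's upper end, 145 mm above the nose.
- rack: Fixed wooden block, 75 x 235 mm, 60 mm high, origin under its centre, long side along its y. Three round holes of 20 mm diameter, 45 mm deep, at y = -76, 0 and +76 mm; a shaft stands upright in each, in any order.
- stand: Fixed grey bench stand, base plate 170 x 210 x 14 mm, origin under its centre. Two uprights 16 mm thick at y = -75 and +75 mm clamp the journals of the differential case, whose axis runs along the stand's y, 105 mm above the bench. The case carries a flange disc of 69 mm radius about that axis at y = 48 to 60 mm.
- case (a joint): Roll of the differential case in its clamped stand, rad: 0 has the bores upright, growing leans the upper bore towards the stand's -x (roughly to the robot's right). It starts at 0.45 to 0.72 and is held by a clamp (about 12 N m): do not turn it.
- bore_top (a point): Centre of the upper bore's mouth, on the face of its round raised boss (39 mm diameter, 3 mm high, open to 24 mm), 55 mm from the case's axis. Its z is the bore axis, pointing up out of the case, its y along the case's axis. Both bores are 19.2 mm in diameter. Upper wall: 3 to 17 mm below this point; then a bevel gear, an open gap, another gear, the lower wall.
- bore_low (a point): Centre of the lower bore where it leaves the case, 107 mm below bore_top along the bore axis; same axes. The lower wall is 14 mm thick (93 to 107 mm below bore_top). The two bevel gears have 22 mm bores and lie 19 to 37 mm and 73 to 91 mm below bore_top, with a 36 mm gap between them. A seated shaft stands 6 mm out of the lower bore.
- keeper (a joint): Angle of the keeper plate, rad: 0 is its stop, with its nose over the collar of a seated shaft; it starts swung clear at 1.2 to 1.6. Turns about the direction of bore_top's z, positive anticlockwise seen from outside the case. It stays where it is left; about 3 N at the stud moves it. It passes 1.5 mm above the collar of a seated shaft and strikes the collar if the shaft is not home.
- keeper_pivot (a point): Pivot of the keeper plate: in the frame of bore_top at x 0, y -33 mm, z +7.5 mm (underside of the plate, 4 mm thick; its screw head stands 9 mm above that). The nose reaches 21 mm from the pivot.
- short_shaft: A shorter collared steel shaft (68 mm below its 34 mm collar, 100 mm long in all) standing in another hole of the rack; not wanted. Origin at its lower end.
- plain_pin: A plain 18 mm steel pin, 128 mm long, without a collar, standing in the third hole of the rack; not wanted. Origin at its lower end.
- bearing: Bystander: tapered roller bearing lying flat, 58 mm across, 24 mm high. Origin at its underside.
- bearing_cup: Bystander: bearing cup (thin steel ring) lying flat, 68 mm across, 19 mm high. Origin at its underside.
- race: Bystander: small steel bearing race lying flat, 52 mm across, 17 mm high. Origin at its underside.
- socket: Bystander: steel wrench socket standing on end, 27 mm across, 50 mm high. Origin at its underside.
- sealant: Bystander: small red bottle with a pointed cap, 42 mm across, 104 mm high. Origin at its underside.
- pinion: Bystander: bevel drive pinion standing on its gear end, about 85 mm across below, 132 mm high. Origin at its underside.
- keeper_stud (a point): Top centre of the keeper's upright round thumb stud (11 mm diameter, its top 22 mm above the plate's underside), 34 mm from the pivot on the side opposite the nose. In the frame of bore_top, with keeper angle a, it is at x = 34 sin a, y = -33 - 34 cos a, z = +29.5 mm.
Mind the look-alikes: they are no part of the job. Leave any green look-alike of the cross_shaft alone.

How it is judged:
By the outcome, as a careful person would: the job done as asked, in the order asked, and still so for the second after the job is handed in, with the robot touching nothing.
It also fails if it takes over 67 s, if anything falls off the work surface, if the arm or the gripper's body presses on something with over 40 N, if the wrist force passes 120 N, or if a joint passes its speed limit or range.

## Working session

There is one attempt and no reset: what is moved stays moved. The work goes in short steps, Python scripts to look and compute and a tool call to move; the robot and the scene stay as the last step left them, time stands still between calls to the robot, and variables do not carry over. Pictures are saved under pics/ and viewed, and the job is handed in when it is done.

Besides the shell and the picture viewer there is one more tool, called as name(argument=value, ...) on one line, values as JSON. step_arm: Moves the arm, as the interface text tells. Its arguments: {"type":"object","properties":{"xyz":{"type":"array"},"spin":{"type":"array"},"fingers":{"type":"array"}},"required":["xyz","spin","fingers"]}

```bash
mkdir -p pics; ls; cat > h.py <<'E'
import numpy as np, cv2
from bench import ctrl, eyes
def snap(n,f):
    im=eyes.camera(n); cv2.imwrite(f'pics/{f}.png',im[:,:,::-1]); return im
def crop(f,x0,y0,x1,y1,out,s=None):
    im=cv2.imread(f'pics/{f}.png')[y0:y1,x0:x1]
    s=s or min(800/(x1-x0),600/(y1-y0))
    cv2.imwrite(f'pics/{out}.png',cv2.resize(im,None,fx=s,fy=s,interpolation=cv2.INTER_CUBIC))
    print(out,'scale',s)
E
python3 - <<'E'
from h import *
np.set_printoptions(precision=5,suppress=True)
print(ctrl.get_obs(), ctrl.tcp_to_tips)
for n in('scene','top'):
    print(eyes.camera_model(n)); snap(n,n+'0')
E
```

```text
pics
{'time_s': 0.0, 'q': array([ 1.04074,  0.18155,  1.60801, -0.00002,  1.35383, -0.2063 ]), 'dq': array([-0.00036,  0.00022,  0.00108, -0.00113, -0.00021,  0.00051]), 'joint_efforts': array([  0.00077, -44.48743, -35.13357,  -0.00017,   0.00934,   0.00003]), 'eef_pos': array([0.18263, 0.54465, 0.24138]), 'eef_rot': array([ 0.57347, -0.41314,  0.57463,  0.41261]), 'wrist_force': array([ 0.40506,  0.07331, -0.40216]), 'torque': array([-0.01243,  0.00986,  0.0283 ]), 'opening': 1.001676036131174} 0.011
{'vertical_fov': 56.26223775272306, 'cx': 317.84547040289857, 'cy': 236.15837868212145, 'pose': array([[-0.1046 , -0.69532,  0.71105,  1.23811],
       [ 0.99432, -0.0872 ,  0.061  , -0.01921],
       [ 0.01959,  0.71339,  0.70049,  0.76287],
       [ 0.     ,  0.     ,  0.     ,  1.     ]])}
{'vertical_fov': 57.66481446265225, 'cx': 318.089156592889, 'cy': 234.09988306613647, 'pose': array([[-0.01097,  0.98244, -0.18625,  0.38629],
       [-0.99939, -0.00458,  0.03474, -0.06864],
       [ 0.03328,  0.18652,  0.98189,  1.08522],
       [ 0.     ,  0.     ,  0.     ,  1.     ]])}
```

View pics/scene0.png

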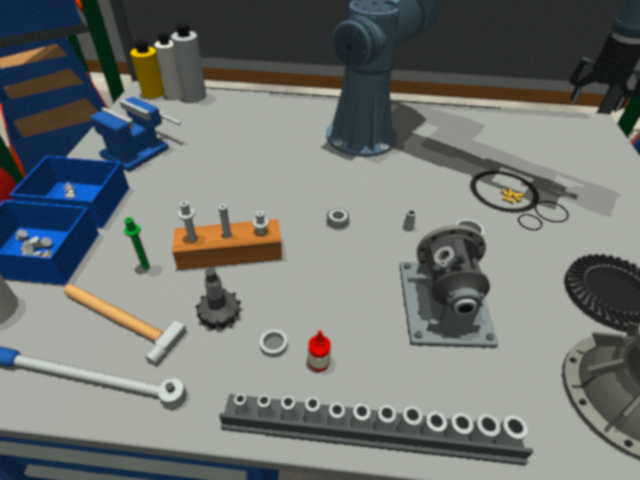

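View pics/top0.png

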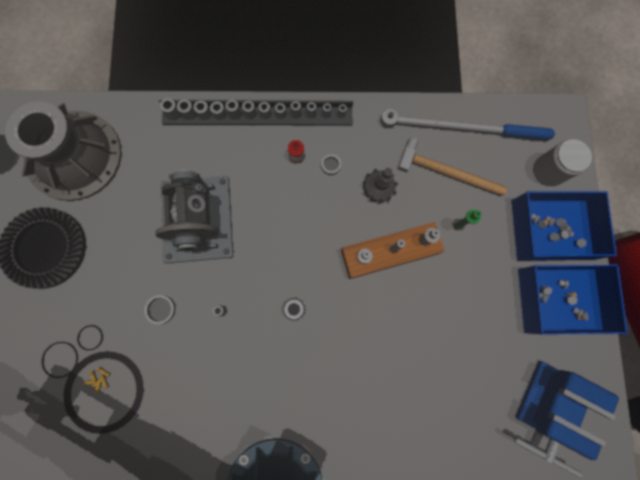

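```bash
python3 - <<'E'
from h import *
crop('scene0',380,200,520,360,'c1')
crop('top0',150,160,245,270,'c2')
crop('scene0',160,190,290,280,'c3')
crop('top0',330,200,460,285,'c4')
E
```

```text
c1 scale 3.75
c2 scale 5.454545454545454
c3 scale 6.153846153846154
c4 scale 6.153846153846154
```

View pics/c1.png

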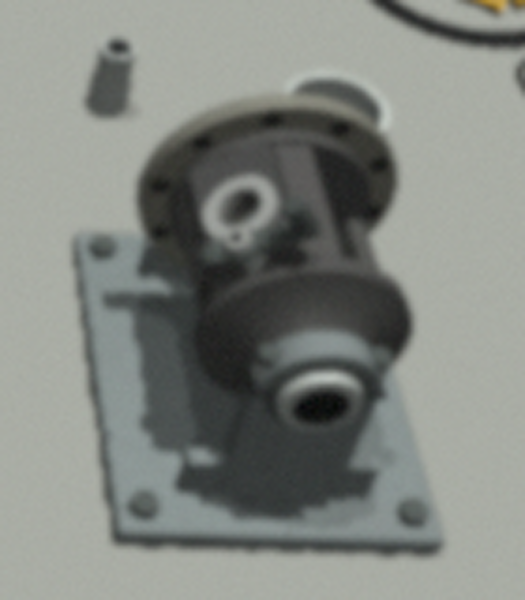

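View pics/c2.png

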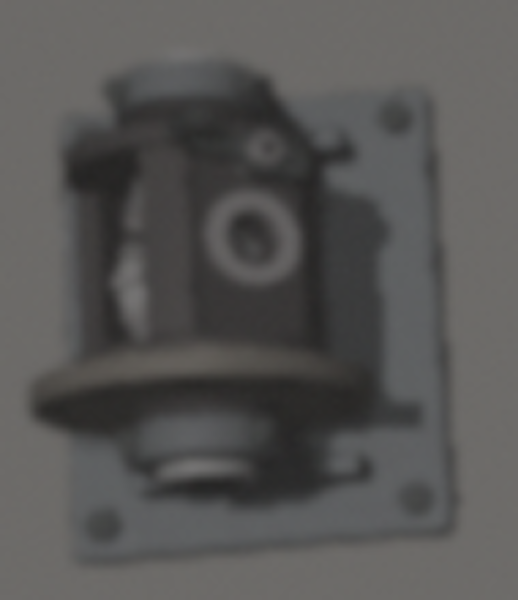

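View pics/c3.png

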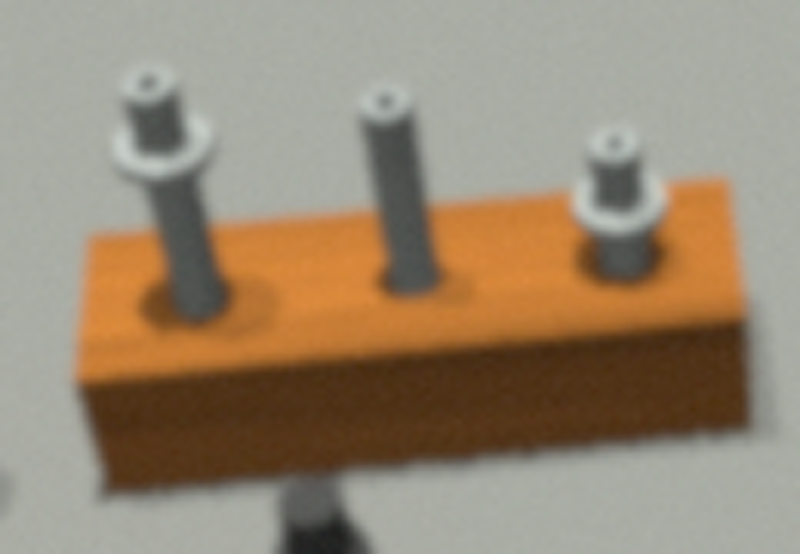

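View pics/c4.png

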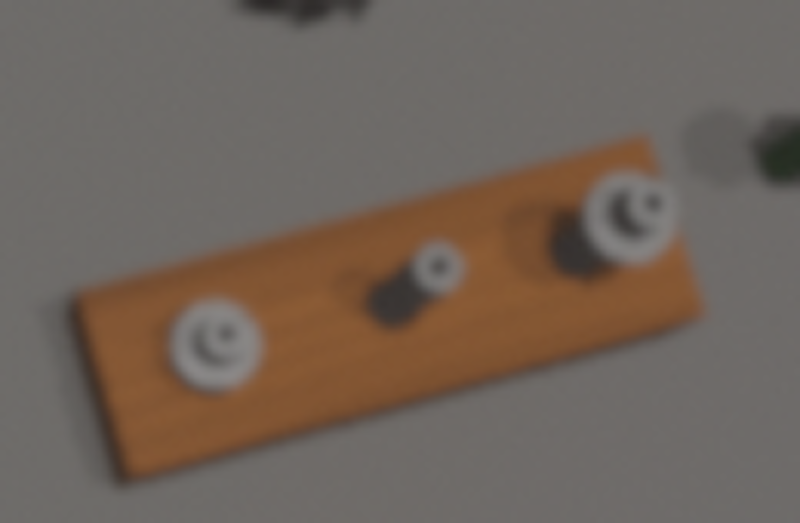

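```bash
cat >> h.py <<'E'
from scipy.optimize import least_squares
M={n:eyes.camera_model(n) for n in('scene','top')}
def proj(n,P):
    m=M[n]; T=np.linalg.inv(m['pose']); P=np.atleast_2d(P)
    c=P@T[:3,:3].T+T[:3,3]; f=240/np.tan(np.radians(m['vertical_fov']/2))
    return np.c_[m['cx']+f*c[:,0]/-c[:,2], m['cy']-f*c[:,1]/-c[:,2]]
def Rz(a): c,s=np.cos(a),np.sin(a); return np.array([[c,-s,0],[s,c,0],[0,0,1]])
def stand_pt(p,r,P): # r roll; P in bore_top frame (m) -> world ; p=(x,y,yaw)
    c,s=np.cos(r),np.sin(r)
    # bore z axis in stand: (-sin r,0,cos r); y=y ; x=(cos r,0,sin r)
    B=np.array([[c,0,-s],[0,1,0],[s,0,c]])
    Q=(np.atleast_2d(P)+[0,0,.055])@B.T+[0,0,.105]
    return Q@Rz(p[2]).T+[p[0],p[1],0]
def plane_pt(p,P): return np.atleast_2d(P)@Rz(p[2]).T+[p[0],p[1],0]
E
python3 - <<'E'
from h import *
np.set_printoptions(precision=4,suppress=True)
# rack local: y+ ... use yaw unknown; points (local, scene px, top px)
h=.06
L=np.array([[0,-.076,.160],[0,0,.143],[0,.076,.115]])
sc=[(184.4,203.6),(222.7,206.6),(259.8,213.7)]
tp=[(436.4,233.3),(401.2,243.55),(366.4,254.3)]
C=np.array([[-.0375,-.1175,h],[-.0375,.1175,h],[.0375,.1175,h],[.0375,-.1175,h]])
csc=[(174.6,228.5),(278.6,219.6),(281.1,242),(173.3,251.75)]
ctp=[(444.6,250.4),(350.3,277.2),(342.7,247.6),(435.6,222.75)]
A=np.r_[L,C]; S=np.array(sc+csc); T=np.array(tp+ctp)
f=lambda p:np.r_[proj('scene',plane_pt(p,A))-S, proj('top',plane_pt(p,A))-T].ravel()
r=least_squares(f,[.45,-.1,.2],loss='soft_l1'); print(r.x); print(f(r.x).reshape(2,7,2))
for s in range(3):
    # triangulate each shaft top
    g=lambda X:np.r_[proj('scene',X)-sc[s],proj('top',X)-tp[s]].ravel()
    q=least_squares(g,[.45,-.1,.1]); print(q.x,q.fun, plane_pt(r.x,L[s]))
E
```

```text
[ 0.5437 -0.283   0.2581]
[[[-1.0678 -0.8621]
  [-0.7971 -0.7109]
  [-0.6537 -0.9621]
  [-0.7046 -0.9942]
  [-0.7944 -1.2774]
  [-0.2367 -1.0138]
  [-1.9542 -0.3983]]

 [[-1.4899 -0.303 ]
  [-1.0129 -0.3139]
  [-0.8751 -0.3471]
  [-0.8879  0.877 ]
  [-0.3318 -0.1586]
  [-1.4764 -0.9088]
  [-1.6114 -0.9646]]]
[ 0.5621 -0.3576  0.1574] [-1.2233 -0.2468 -1.3002  0.3293] [[ 0.5631 -0.3565  0.16  ]]
[ 0.5429 -0.2837  0.1407] [-0.8782 -0.1405 -0.9218  0.1859] [[ 0.5437 -0.283   0.143 ]]
[ 0.5236 -0.2101  0.1119] [-0.7656 -0.0914 -0.7966  0.1208] [[ 0.5243 -0.2095  0.115 ]]
```

```bash
python3 - <<'E'
from h import *
for n,(x0,y0,x1,y1) in dict(top=(165,165,235,225),scene=(420,230,500,290)).items():
    im=cv2.imread(f'pics/{n}0.png')[y0:y1,x0:x1].astype(float)
    im=255*np.clip(im/(170 if n=='scene' else 130),0,1)**.55
    cv2.imwrite(f'pics/e_{n}.png',cv2.resize(im.astype(np.uint8),None,fx=10,fy=10,interpolation=cv2.INTER_CUBIC))
E
```

```text
(no output)
```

View pics/e_top.png

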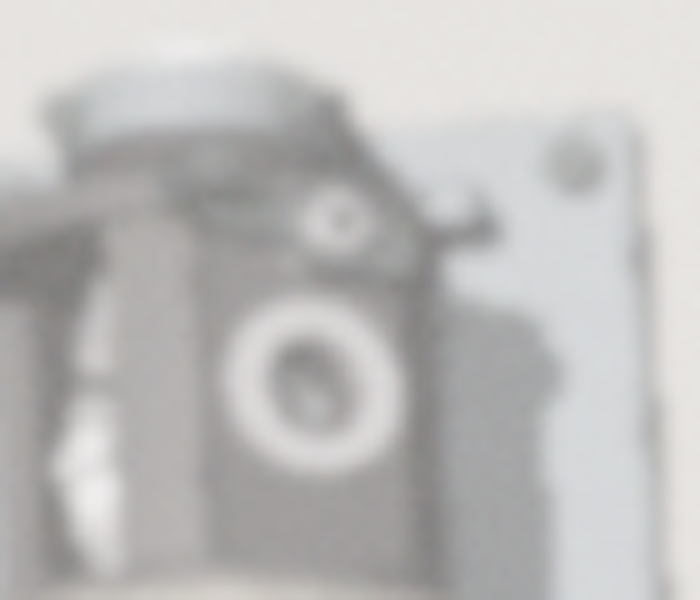

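View pics/e_scene.png

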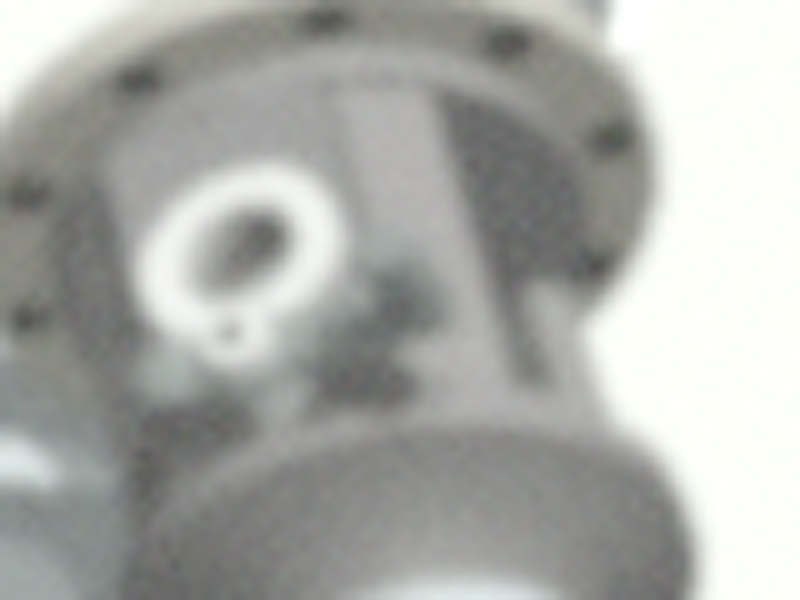

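```bash
cat > fit.py <<'E'
from h import *
np.set_printoptions(precision=4,suppress=True)
A=[];
def R(n,kind,P,px,w=1): A.append((n,kind,np.array(P,float),np.array(px)-0.0,w))
o=.4
# base corners top z=.014: stand local
for P,px in [((-.085,-.105),(229.2,175.6)),((-.085,.105),(233.4,257.7)),((.085,.105),(163.2,263.0))]:
    R('top','s',(*P,.014),np.array(px)-o)
for P,px in [((-.085,.105),(400,263.5)),((-.085,-.105),(410.7,343.5)),((.085,-.105),(497.3,345.3))]:
    R('scene','s',(*P,.014),np.array(px)-o,1)
R('top','b',(0,0,0),(196.05,203.05)); R('scene','b',(0,0,0),(443.65,255.35))
R('top','b',(0,-.033,.0165),(198.55,186.55)); R('scene','b',(0,-.033,.0165),(443.05,263.05))
def f(p):
    out=[]
    for n,k,P,px,w in A:
        W=plane_pt(p,P) if k=='s' else stand_pt(p,p[3],P)
        out.append(w*(proj(n,W)[0]-px-p[4:6]*(n=='top')-p[6:8]*(n=='scene')))
    out.append(p[4:8]*1.0)
    return np.concatenate(out)
r=least_squares(f,[.46,.26,-1.57+.05,.6,0,0,0,0],loss='soft_l1')
print(r.x); print(r.fun[:-4].reshape(-1,2))
p=r.x
np.save('stand.npy',p)
print('bore_top',stand_pt(p,p[3],[0,0,0]),'low',stand_pt(p,p[3],[0,0,-.107]))
print('axis',stand_pt(p,p[3],[0,0,1])-stand_pt(p,p[3],[0,0,0]))
for a in np.arange(1.2,1.61,.1):
    s=[.034*np.sin(a),-.033-.034*np.cos(a),.0295]; W=stand_pt(p,p[3],s)
    print(a,W,proj('top',W)+p[4:6]*-1,proj('scene',W)-p[6:8])
E
python3 fit.py
```

```text
[ 0.633   0.1981 -4.6354  0.6085 -0.5468 -0.5062 -0.4778 -0.9934]
[[-0.1703  0.1953]
 [-0.1008 -0.511 ]
 [ 0.153  -0.0597]
 [-0.6423 -1.1765]
 [-0.4269 -0.8014]
 [ 1.1411  0.471 ]
 [-0.0919 -0.0308]
 [-0.1823 -0.0074]
 [-0.2818 -0.0984]
 [-0.071   0.2736]]
bore_top [[0.6354 0.1668 0.1501]] low [[0.6307 0.2278 0.0623]]
axis [[ 0.044  -0.57    0.8205]]
1.2 [[0.6799 0.1794 0.1924]] [[185.963  177.5135]] [[458.3464 257.8331]]
1.3 [[0.6766 0.18   0.1931]] [[185.5147 178.9104]] [[458.5736 256.2623]]
1.4000000000000001 [[0.6733 0.1803 0.1935]] [[185.2188 180.3703]] [[458.6111 254.7292]]
1.5000000000000002 [[0.6699 0.1804 0.1937]] [[185.0791 181.8777]] [[458.4598 253.2499]]
1.6000000000000003 [[0.6665 0.1802 0.1938]] [[185.0974 183.4168]] [[458.123  251.8396]]
```

```bash
python3 - <<'E'
from h import *
from scipy.spatial.transform import Rotation as Rn
np.set_printoptions(precision=4,suppress=True)
o=ctrl.get_obs(); w,x,y,z=o['eef_rot']; R=Rn.from_quat([x,y,z,w]).as_matrix(); print(R)
print('jaw az',np.arctan2(R[1,2],R[0,2]))
# green shaft: scene base/top, top base/top
s=np.array([(145,268),(130,222)]);t=np.array([(447,225),(475,215)])
for i in range(2):
    g=lambda X:np.r_[proj('scene',X)-s[i],proj('top',X)-t[i]].ravel()
    q=least_squares(g,[.45,-.1,.1]); print(q.x,q.fun)
p=np.load('stand.npy'); print('stand y az',p[2]+np.pi/2+2*np.pi)
E
```

```text
[[-0.0008 -0.948   0.3181]
 [-0.0014  0.3181  0.948 ]
 [-1.      0.0003 -0.0016]]
jaw az 1.247020246891951
[ 0.6168 -0.4489  0.0028] [ 3.5972  0.8026  4.1508 -1.1605]
[ 0.6086 -0.4578  0.1361] [-0.1229 -0.0312 -0.137   0.0435]
stand y az 3.218616476248201
```

step_arm(xyz=[[19,-45,10],[38,-90,18],[57,-135,18],[76,-180,18],[95,-225,18],[114,-270,18],[133,-315,18],[152,-360,18],[171,-405,18],[190,-450,18]], spin=[-0.137,-0.274,-0.411,-0.548,-0.685,-0.822,-0.959,-1.096,-1.233,-1.37], fingers=[100,100,100,100,100,100,100,100,100,100])

```text
time_s: 1.1
eef_pos: [0.3731, 0.0933, 0.2603]
eef_rot: [0.706, 0.046, 0.705, -0.045]
wrist_force: [0.3, 0.6, 0.5]
opening: 1.0
```

step_arm(xyz=[[19,-45,0],[38,-90,0],[57,-135,0],[76,-180,0],[95,-225,0],[114,-270,0],[133,-315,0],[152,-360,0],[171,-405,0],[190,-450,0]], spin=[-0.137,-0.274,-0.411,-0.548,-0.685,-0.822,-0.959,-1.096,-1.233,-1.371], fingers=[80,80,80,80,80,80,80,80,80,80])

```text
time_s: 2.1
eef_pos: [0.5632, -0.3566, 0.2595]
eef_rot: [0.517, 0.482, 0.518, -0.482]
wrist_force: [0.8, -0.5, 0.9]
opening: 0.8
```

```bash
cat >> h.py <<'E'
from scipy.spatial.transform import Rotation as Rn
def st():
    o=ctrl.get_obs(); w,x,y,z=o['eef_rot']; R=Rn.from_quat([x,y,z,w]).as_matrix()
    print('t %.2f'%o['time_s'],'tcp',(o['eef_pos']*1000).round(1),'az %.3f'%np.arctan2(R[1,2],R[0,2]),'x',R[:,0].round(3),'F',o['wrist_force'].round(1),'T',o['torque'].round(2),'op %.3f'%o['opening'],'q',o['q'].round(2))
E
python3 - <<'E'
from h import *
st()
snap('scene','s1');snap('top','t1');crop('scene','0',0,0,0,0) if 0 else None
crop('s1',150,120,310,260,'s1c');crop('t1',330,180,480,290,'t1c')
E
```

```text
t 2.10 tcp [ 563.2 -356.6  259.5] az -1.500 x [-0.001  0.001 -1.   ] F [ 0.8 -0.5  0.9] T [-0.05 -0.05 -0.01] op 0.800 q [-0.74  0.37  1.34  0.    1.44  0.76]
s1c scale 4.285714285714286
t1c scale 5.333333333333333
```

View pics/s1c.png

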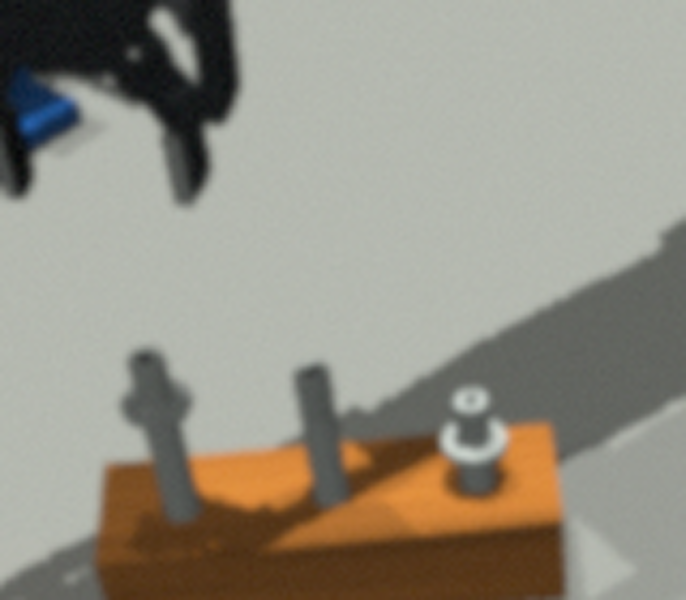

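View pics/t1c.png

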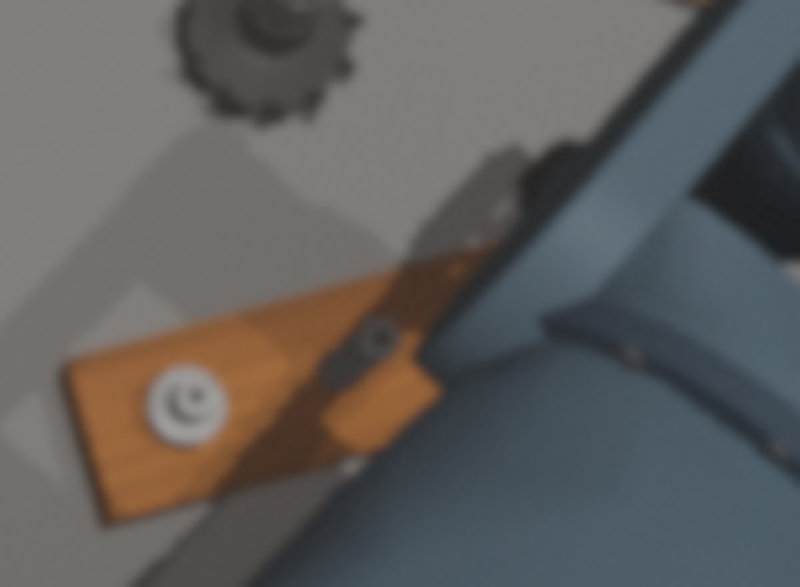

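step_arm(xyz=[[0,0,-40],[0,0,-75],[0,0,-95],[0,0,-105],[0,0,-110],[0,0,-110]], spin=[0,0,0,0,0,0], fingers=[80,80,80,80,80,80])

```text
time_s: 2.8
eef_pos: [0.5631, -0.3548, 0.1506]
eef_rot: [0.519, 0.48, 0.519, -0.48]
wrist_force: [-0.1, -0.2, 0.8]
opening: 0.799
```

```bash
python3 - <<'E'
from h import *
st()
print(proj('scene',[.5632,-.3566,.245]))
snap('scene','s2');crop('s2',140,150,280,260,'s2c')
E
```

```text
t 2.80 tcp [ 563.1 -354.8  150.6] az -1.494 x [ 0. -0. -1.] F [-0.1 -0.2  0.8] T [-0.02  0.01  0.  ] op 0.799 q [-0.74  0.46  1.44  0.    1.24  0.75]
[[174.83279531 168.94286134]]
s2c scale 5.454545454545454
```

View pics/s2c.png

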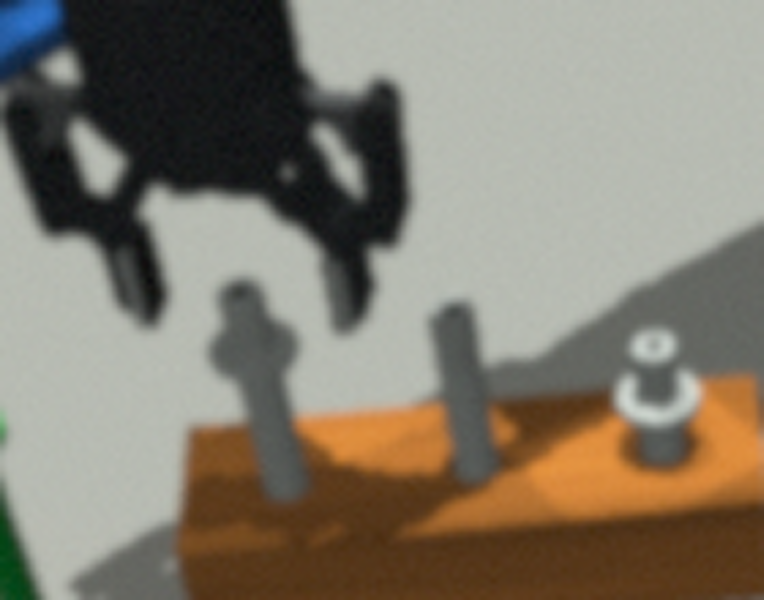

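step_arm(xyz=[[0,-1,0],[0,-1,0],[0,-1,0],[0,-1,0],[0,-1,0],[0,-1,0],[0,-1,0],[0,-1,0]], spin=[0,0,0,0,0,0,0,0], fingers=[40,0,0,0,0,0,0,0])

```text
time_s: 3.65
eef_pos: [0.5634, -0.3561, 0.1511]
eef_rot: [0.519, 0.48, 0.518, -0.48]
wrist_force: [0.1, 0.3, 5.6]
opening: 0.183
```

```bash
python3 - <<'E'
from h import *
st()
snap('scene','s3');crop('s3',140,150,280,260,'s3c')
E
```

```text
t 3.65 tcp [ 563.4 -356.1  151.1] az -1.494 x [ 0.001 -0.001 -1.   ] F [0.1 0.3 5.6] T [ 0.31  0.   -0.04] op 0.183 q [-0.74  0.46  1.43  0.    1.24  0.75]
s3c scale 5.454545454545454
```

View pics/s3c.png

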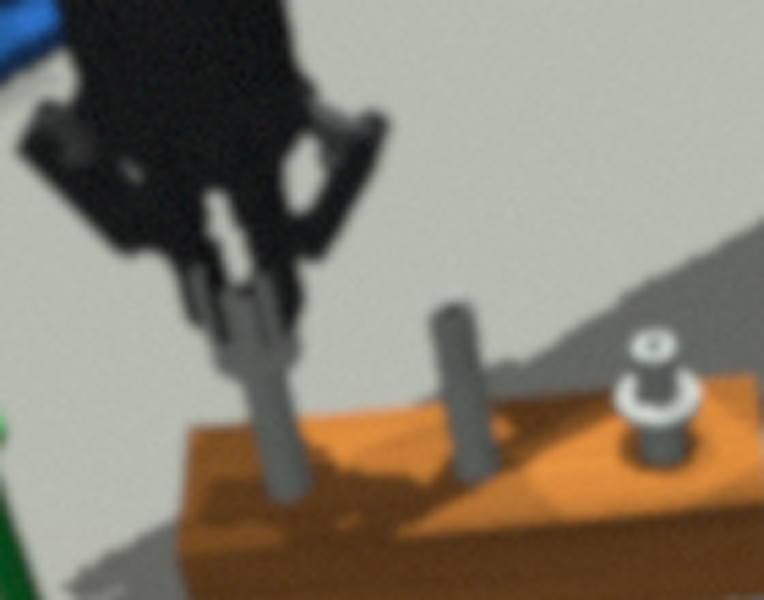

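step_arm(xyz=[[0,0,0],[0,0,0],[0,0,-2],[0,0,-2],[0,0,-2],[0,0,-2],[0,0,-2],[0,0,-2],[0,0,-2],[0,0,-2]], spin=[0,0,0,0,0,0,0,0,0,0], fingers=[30,30,30,30,0,0,0,0,0,0])

```text
time_s: 4.7
eef_pos: [0.5628, -0.3558, 0.1481]
eef_rot: [0.519, 0.48, 0.519, -0.48]
wrist_force: [0.5, -0.3, -1.4]
opening: 0.189
```

```bash
python3 -c "
from h import *
st()"
```

```text
t 4.70 tcp [ 562.8 -355.8  148.1] az -1.494 x [-0.  0. -1.] F [ 0.5 -0.3 -1.4] T [ 0.03  0.02 -0.  ] op 0.189 q [-0.74  0.47  1.44 -0.    1.24  0.75]
```

step_arm(xyz=[[0,0,10],[0,0,20],[0,0,30],[0,0,38],[0,0,38]], spin=[0,0,0,0,0], fingers=[0,0,0,0,0])

```text
time_s: 5.2
eef_pos: [0.5638, -0.3566, 0.1888]
eef_rot: [0.52, 0.48, 0.518, -0.48]
wrist_force: [-0.0, 0.3, -2.8]
opening: 0.186
```

```bash
python3 - <<'E'
from h import *
st()
snap('scene','s4');crop('s4',140,120,280,260,'s4c')
E
```

```text
t 5.20 tcp [ 563.8 -356.6  188.8] az -1.494 x [ 0.003 -0.002 -1.   ] F [-0.   0.3 -2.8] T [0.02 0.   0.  ] op 0.186 q [-0.74  0.43  1.41  0.    1.3   0.75]
s4c scale 4.285714285714286
```

View pics/s4c.png

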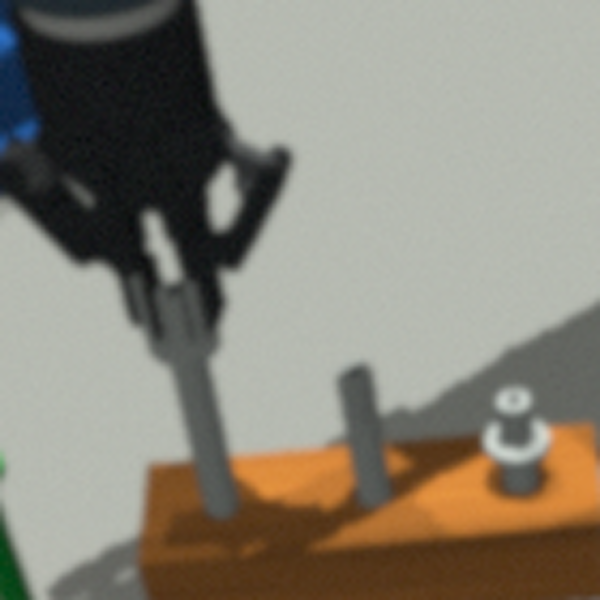

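step_arm(xyz=[[-7,0,-2],[-13,-1,-3],[-20,-1,-3],[-26,-2,-5],[-33,-2,-6],[-39,-3,-8],[-45,-3,-10],[-51,-4,-12],[-57,-4,-15],[-57,-4,-15]], spin=[0,0,0,0,0,0,0,0,0,0], fingers=[0,0,0,0,0,0,0,0,0,0])

```text
time_s: 6.25
eef_pos: [0.505, -0.3599, 0.1707]
eef_rot: [0.518, 0.481, 0.519, -0.481]
wrist_force: [2.8, -0.7, -1.1]
opening: 0.185
```

```bash
python3 - <<'E'
from h import *
st()
snap('scene','s5');crop('s5',120,100,280,260,'s5c')
E
```

```text
t 6.25 tcp [ 505.  -359.9  170.7] az -1.495 x [-0.001  0.    -1.   ] F [ 2.8 -0.7 -1.1] T [-0.2  -0.85 -0.02] op 0.185 q [-0.81  0.35  1.55 -0.    1.24  0.68]
s5c scale 3.75
```

View pics/s5c.png

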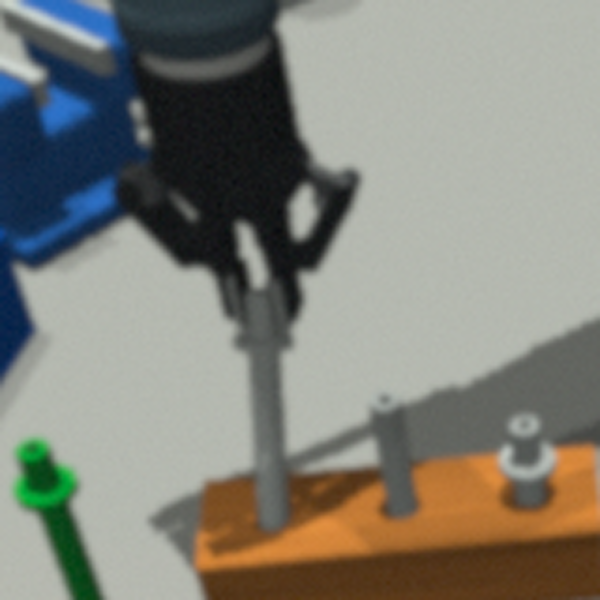

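step_arm(xyz=[[-6,0,-3],[-12,-1,-5],[-17,-1,-8],[-21,-2,-10],[-21,-2,-10]], spin=[0,0,0,0,0], fingers=[0,0,0,0,0])

```text
time_s: 6.8
eef_pos: [0.4841, -0.3616, 0.1607]
eef_rot: [0.518, 0.481, 0.519, -0.481]
wrist_force: [3.0, 0.3, -0.9]
opening: 0.184
```

step_arm(xyz=[[0,0,10],[0,0,25],[0,0,50],[0,0,80],[0,0,110],[0,0,110]], spin=[0,0,0,0,0,0], fingers=[0,0,0,0,0,0])

```text
time_s: 7.4
eef_pos: [0.4863, -0.3637, 0.2779]
eef_rot: [0.522, 0.48, 0.516, -0.481]
wrist_force: [0.6, -0.7, -1.5]
opening: 0.181
```

```bash
python3 - <<'E'
from h import *
st()
snap('scene','s6');crop('s6',120,60,300,240,'s6c');snap('top','t6');crop('t6',330,150,530,300,'t6c')
E
```

```text
t 7.40 tcp [ 486.3 -363.7  277.9] az -1.494 x [ 0.005 -0.007 -1.   ] F [ 0.6 -0.7 -1.5] T [-0.08  0.07  0.01] op 0.181 q [-0.84  0.22  1.49 -0.    1.42  0.66]
s6c scale 3.3333333333333335
t6c scale 4.0
```

View pics/s6c.png

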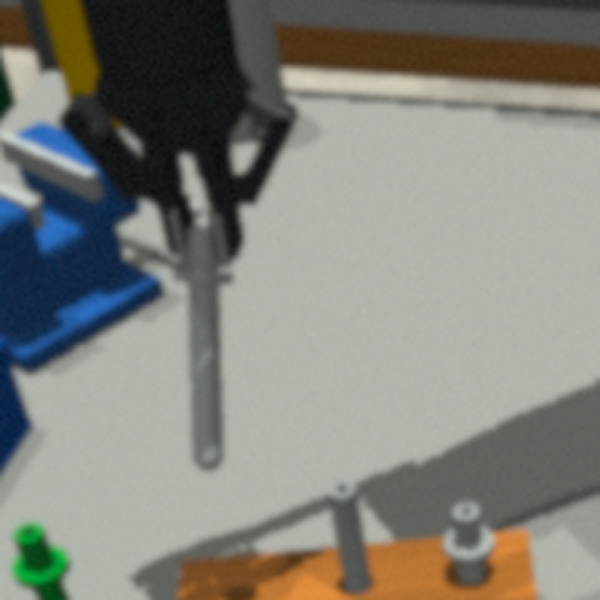

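View pics/t6c.png

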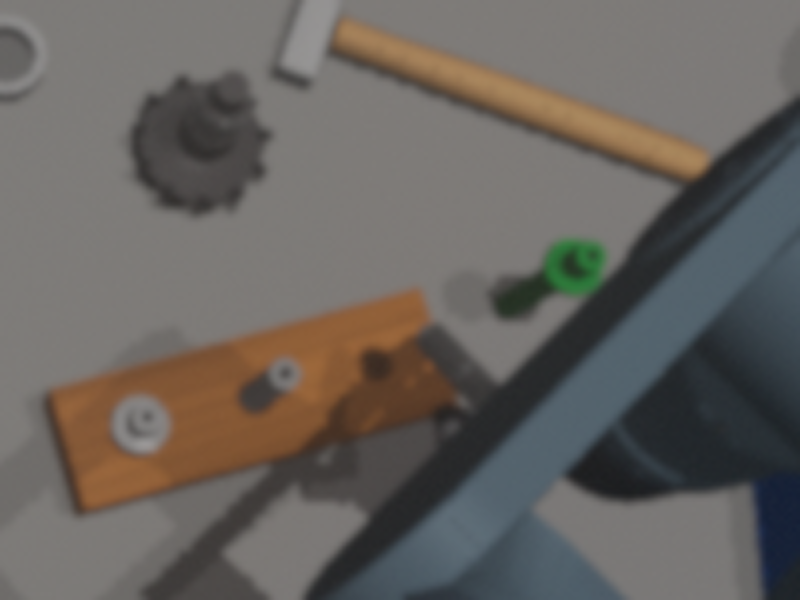

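```bash
python3 - <<'E'
from h import *
g=np.array([.4863,-.3637,.2859])
for t in np.arange(.45,.75,.05):
    d=np.array([.997*np.sin(t),.077*np.sin(t),-np.cos(t)])
    print(round(t,2),proj('scene',[g+.132*d,g+.141*d,g+.022*d]).round(1).tolist(),proj('top',g+.141*d).round(1))
E
```

```text
0.45 [[184.4, 194.0], [184.6, 198.2], [180.7, 140.2]] [[436.3 240.1]]
0.5 [[183.4, 194.7], [183.6, 198.9], [180.6, 140.3]] [[436.4 237. ]]
0.55 [[182.4, 195.2], [182.6, 199.5], [180.4, 140.3]] [[436.5 234. ]]
0.6 [[181.4, 195.5], [181.5, 199.9], [180.2, 140.3]] [[436.6 231. ]]
0.65 [[180.4, 195.7], [180.4, 200.2], [180.1, 140.2]] [[436.9 228. ]]
0.7 [[179.4, 195.8], [179.3, 200.3], [179.9, 140.2]] [[437.1 225.1]]
```

step_arm(xyz=[[0,0,20],[14,40,40],[28,80,40],[42,120,40],[56,160,40],[70,200,40],[84,240,40],[98,280,40],[112,320,40],[126,360,40]], spin=[0,0.14,0.28,0.42,0.56,0.7,0.84,0.98,1.12,1.26], fingers=[0,0,0,0,0,0,0,0,0,0])

```text
time_s: 8.5
eef_pos: [0.6101, -0.0001, 0.309]
eef_rot: [0.701, 0.08, 0.704, -0.081]
wrist_force: [0.5, 0.5, -2.1]
opening: 0.188
```

step_arm(xyz=[[10,20,0],[20,40,0],[30,60,0],[30,70,0],[30,70,0],[30,70,0]], spin=[0.12,0.24,0.311,0.311,0.311,0.311], fingers=[0,0,0,0,0,0])

```text
time_s: 9.1
eef_pos: [0.6402, 0.0676, 0.3103]
eef_rot: [0.706, -0.027, 0.707, 0.027]
wrist_force: [-0.3, -1.2, -2.6]
opening: 0.185
```

```bash
python3 - <<'E'
from h import *
st()
snap('scene','s7');crop('s7',340,110,520,330,'s7c');snap('top','t7');crop('t7',150,130,300,270,'t7c')
E
```

```text
t 9.10 tcp [640.2  67.6 310.3] az 0.076 x [-0.002 -0.001 -1.   ] F [-0.3 -1.2 -2.6] T [-0.1  -0.02  0.02] op 0.185 q [-0.08  0.29  1.34 -0.    1.51 -0.15]
s7c scale 2.727272727272727
t7c scale 4.285714285714286
```

View pics/s7c.png

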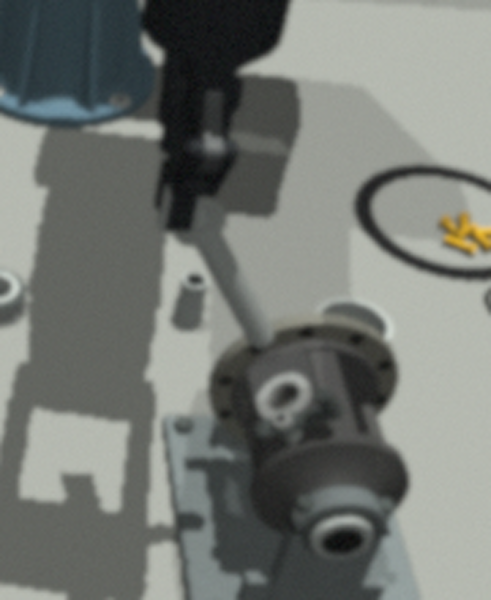

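View pics/t7c.png

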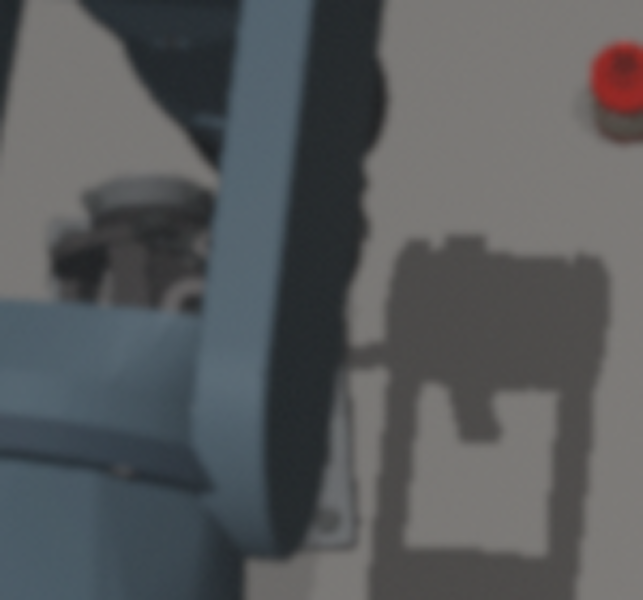

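```bash
cat >> h.py <<'E'
P=np.load('stand.npy'); UX=np.array([np.cos(P[2]),np.sin(P[2]),0]); OFF=P[6:8]
def shaft_pts(t,L=.141,tcp=None):
    g=(ctrl.get_obs()['eef_pos'] if tcp is None else np.array(tcp))+[0,0,.008]
    u=-UX*np.sin(t)+np.array([0,0,np.cos(t)])
    return g-L*u,u
def overlay(f,x0,y0,x1,y1,out,ts,L=.141,tcp=None,n='scene'):
    s=min(800/(x1-x0),600/(y1-y0)); im=cv2.imread(f'pics/{f}.png')[y0:y1,x0:x1]
    im=np.clip(im.astype(float)*1.5,0,255).astype(np.uint8)
    im=cv2.resize(im,None,fx=s,fy=s,interpolation=cv2.INTER_CUBIC)
    tr=lambda W:(((proj(n,W)-(OFF if n=='scene' else P[4:6])+.5-[x0,y0])*s)*16).astype(int)
    th=np.linspace(0,2*np.pi,60)
    for r,z in((.0195,0),(.012,0),(.0096,-.003)):
        cv2.polylines(im,[tr(stand_pt(P,P[3],np.c_[r*np.cos(th),r*np.sin(th),0*th+z]))],True,(0,255,255),1,cv2.LINE_AA,4)
    for t,c in zip(ts,[(0,0,255),(0,255,0),(255,0,0)]):
        nz,u=shaft_pts(t,L,tcp); v=np.array([UX[1]*-1,UX[0],0]); w=np.cross(u,v)
        for a,r in((.009,.009),(.113,.009),(.113,.017),(.119,.017)):
            cv2.polylines(im,[tr(nz+a*u+r*(np.cos(th)[:,None]*v+np.sin(th)[:,None]*w))],True,c,1,cv2.LINE_AA,4)
        cv2.polylines(im,[tr(np.array([nz,nz+.145*u]))],False,c,1,cv2.LINE_AA,4)
    cv2.imwrite(f'pics/{out}.png',im)
E
python3 - <<'E'
from h import *
overlay('s7',385,170,485,290,'s7o',[.5,.6])
E
```

```text
(no output)
```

View pics/s7o.png

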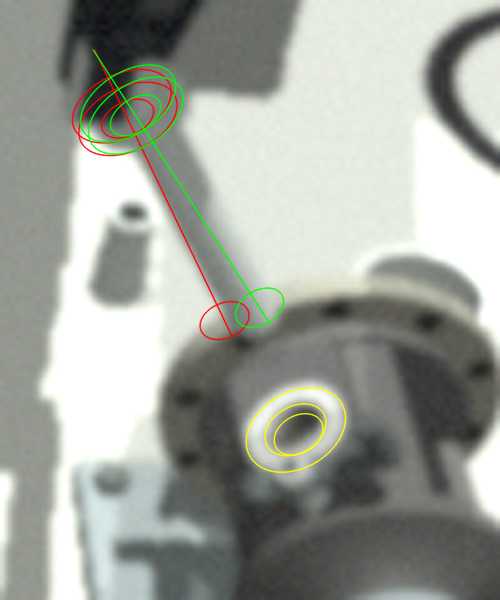

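step_arm(xyz=[[2,5,-10],[2,10,-20],[2,10,-30],[2,10,-40],[2,10,-40],[2,10,-40]], spin=[0,0,0,0,0,0], fingers=[0,0,0,0,0,0])

```text
time_s: 9.8
eef_pos: [0.6428, 0.0781, 0.2708]
eef_rot: [0.706, -0.027, 0.707, 0.027]
wrist_force: [0.5, -0.4, -2.2]
opening: 0.184
```

```bash
python3 - <<'E'
from h import *
st()
snap('scene','s8');overlay('s8',400,180,480,280,'s8o',[.61])
crop('s8',400,180,480,280,'s8c')
E
```

```text
t 9.80 tcp [642.8  78.1 270.8] az 0.077 x [-0.001 -0.    -1.   ] F [ 0.5 -0.4 -2.2] T [-0.03 -0.06 -0.04] op 0.184 q [-0.06  0.32  1.38 -0.    1.44 -0.14]
s8c scale 6.0
```

View pics/s8o.png

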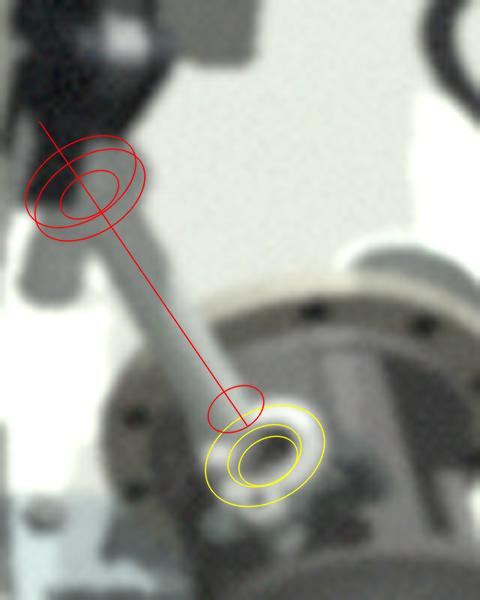

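View pics/s8c.png

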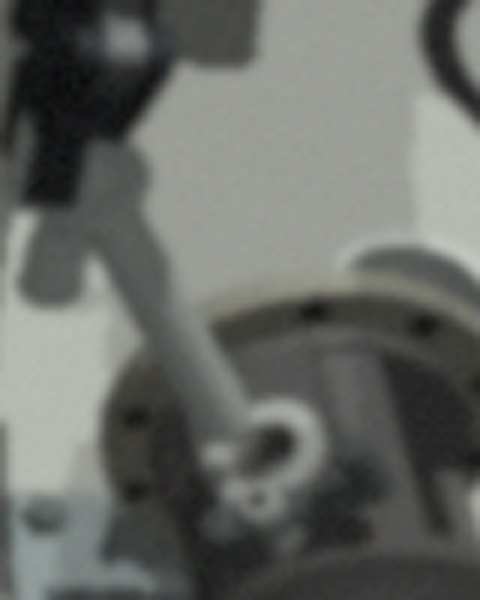

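```bash
python3 - <<'E'
from h import *
overlay('s8',400,180,480,280,'s8o',[.54,.58],L=.143)
E
```

```text
(no output)
```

View pics/s8o.png

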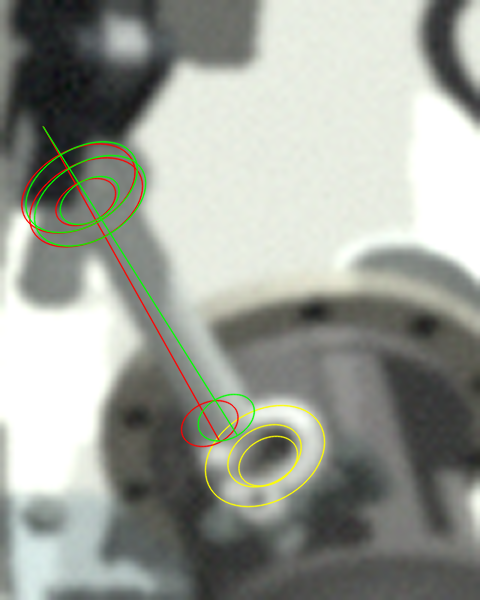

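step_arm(xyz=[[0,4,0],[0,7,-4],[0,10,-8],[-1,12,-12],[-1,12,-12]], spin=[0,0,0,0,0], fingers=[0,0,0,0,0])

```text
time_s: 10.35
eef_pos: [0.6413, 0.0906, 0.2581]
eef_rot: [0.706, -0.027, 0.707, 0.027]
wrist_force: [0.1, 0.0, -2.6]
opening: 0.188
```

```bash
python3 - <<'E'
from h import *
st()
snap('scene','s9');overlay('s9',400,180,480,280,'s9o',[.57],L=.143)
crop('s9',400,180,480,280,'s9c')
E
```

```text
t 10.35 tcp [641.3  90.6 258.1] az 0.078 x [-0.002  0.    -1.   ] F [ 0.1  0.  -2.6] T [-0.15  0.05  0.02] op 0.188 q [-0.04  0.33  1.39  0.    1.42 -0.12]
s9c scale 6.0
```

View pics/s9o.png

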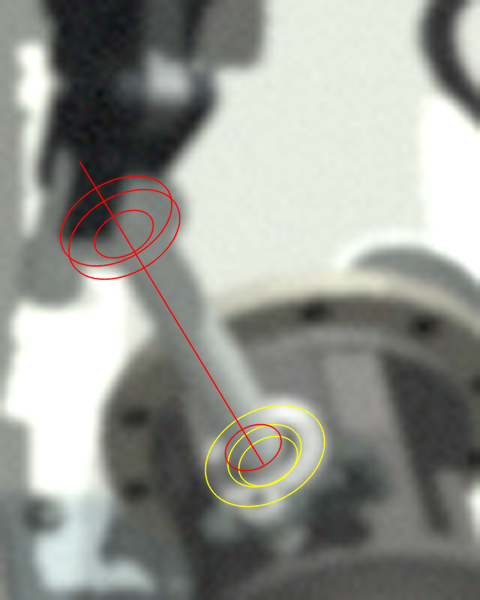

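View pics/s9c.png

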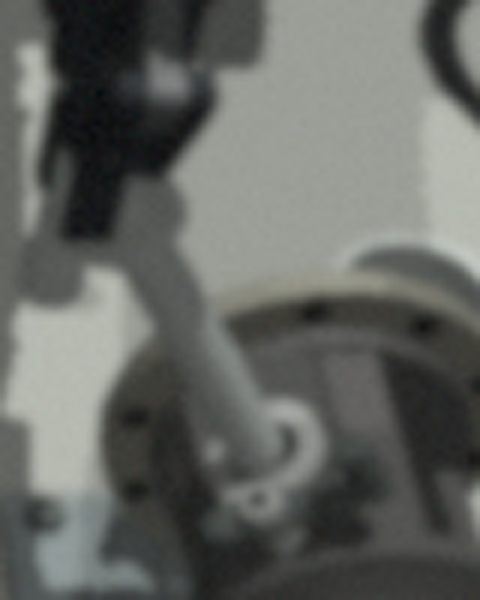

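step_arm(xyz=[[0,2,0],[0,4,-2],[0,5,-4],[0,6,-6],[0,6,-6]], spin=[0,0,0,0,0], fingers=[0,0,0,0,0])

```text
time_s: 10.9
eef_pos: [0.6413, 0.0963, 0.2524]
eef_rot: [0.706, -0.027, 0.707, 0.027]
wrist_force: [-1.7, 0.1, -3.4]
opening: 0.187
```

```bash
python3 - <<'E'
from h import *
st()
snap('scene','s10')
crop('s10',400,180,480,280,'s10c')
E
```

```text
t 10.90 tcp [641.3  96.3 252.4] az 0.077 x [-0.002  0.    -1.   ] F [-1.7  0.1 -3.4] T [-0.18  0.4   0.13] op 0.187 q [-0.03  0.34  1.4   0.    1.41 -0.11]
s10c scale 6.0
```

View pics/s10c.png

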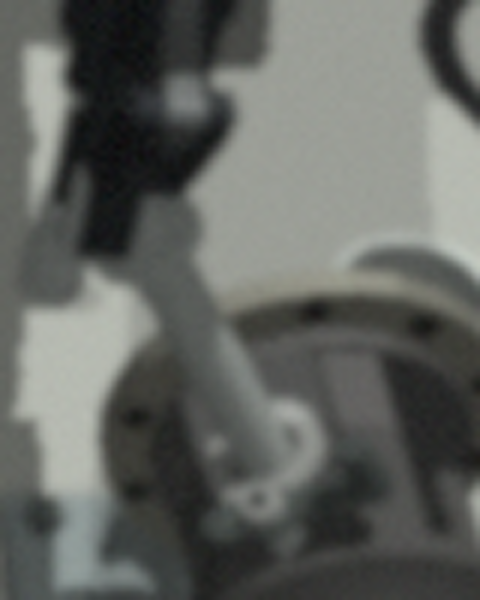

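step_arm(xyz=[[-1,-1,-1],[-1,-2,-2],[-1,-3,-3],[-1,-3,-4],[-1,-2,-5],[-1,-1,-6],[-1,-1,-8],[-1,-1,-8]], spin=[0,0,0,0,0,0,0,0], fingers=[0,0,0,0,0,0,0,0])

```text
time_s: 11.75
eef_pos: [0.6408, 0.0954, 0.2449]
eef_rot: [0.706, -0.027, 0.707, 0.027]
wrist_force: [-1.8, 1.4, -1.4]
opening: 0.19
```

```bash
cat >> h.py <<'E'
def rel():
    o=ctrl.get_obs()['eef_pos']+[0,0,.008]; b=stand_pt(P,P[3],[0,0,0])[0]
    ax=[stand_pt(P,P[3],e)[0]-b for e in np.eye(3)]
    r=np.array([a@(o-b) for a in ax])*1000
    print('grip in bore frame',r.round(1),'nose depth',(141-r[2]).round(1))
    F=ctrl.get_obs()['wrist_force']; print('F bore',np.array([a@F for a in ax]).round(1))
E
python3 - <<'E'
from h import *
st();rel()
snap('scene','s11')
crop('s11',400,180,480,280,'s11c')
E
```

```text
t 11.75 tcp [640.8  95.4 244.9] az 0.077 x [-0.  0. -1.] F [-1.8  1.4 -1.4] T [0.32 0.44 0.19] op 0.190 q [-0.04  0.34  1.41  0.    1.4  -0.11]
grip in bore frame [1.000e-01 1.000e-01 1.252e+02] nose depth 15.8
F bore [ 0.5  1.6 -2. ]
s11c scale 6.0
```

View pics/s11c.png

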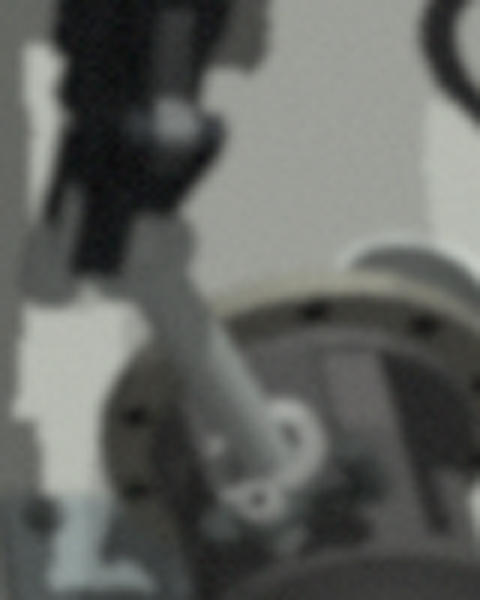

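step_arm(xyz=[[-1,1,-2],[-1,2,-3],[-1,3,-5],[-1,5,-7],[-1,6,-8],[-1,6,-8]], spin=[0,0,0,0,0,0], fingers=[0,0,0,0,0,0])

```text
time_s: 12.4
eef_pos: [0.6398, 0.1015, 0.2369]
eef_rot: [0.706, -0.027, 0.707, 0.027]
wrist_force: [-0.7, 1.2, -1.6]
opening: 0.186
```

```bash
python3 - <<'E'
from h import *
st();rel()
snap('scene','s12')
crop('s12',400,180,480,280,'s12c')
E
```

```text
t 12.40 tcp [639.8 101.5 236.9] az 0.077 x [-0.  0. -1.] F [-0.7  1.2 -1.6] T [0.35 0.25 0.04] op 0.186 q [-0.03  0.34  1.42  0.    1.38 -0.1 ]
grip in bore frame [  0.5   0.7 115.1] nose depth 25.9
F bore [ 0.1  0.6 -2. ]
s12c scale 6.0
```

View pics/s12c.png

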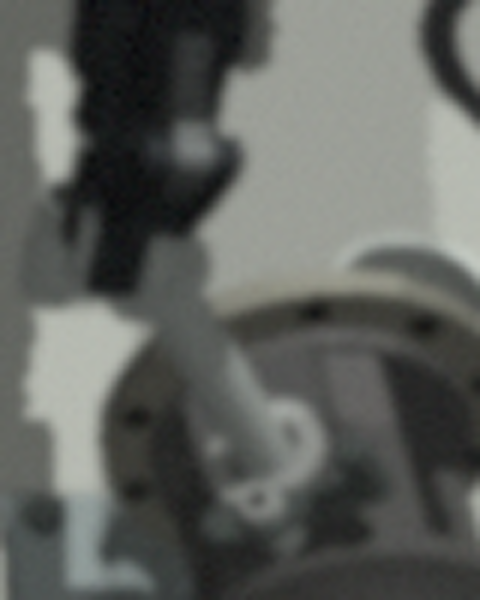

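step_arm(xyz=[[0,2,-3],[0,3,-5],[0,5,-7],[0,6,-9],[-1,7,-10],[-1,9,-13],[-1,10,-15],[-1,11,-16],[-1,11,-16]], spin=[0,0,0,0,0,0,0,0,0], fingers=[0,0,0,0,0,0,0,0,0])

```text
time_s: 13.35
eef_pos: [0.6389, 0.1124, 0.2209]
eef_rot: [0.706, -0.027, 0.707, 0.027]
wrist_force: [-1.3, 1.8, -1.8]
opening: 0.188
```

```bash
python3 - <<'E'
from h import *
st();rel()
E
```

```text
t 13.35 tcp [638.9 112.4 220.9] az 0.077 x [-0.  0. -1.] F [-1.3  1.8 -1.8] T [ 0.39  0.23 -0.01] op 0.188 q [-0.01  0.36  1.43  0.    1.35 -0.09]
grip in bore frame [ 0.4  0.8 95.8] nose depth 45.2
F bore [ 0.5  1.1 -2.5]
```

step_arm(xyz=[[0,2,-3],[0,3,-5],[0,5,-7],[0,6,-9],[-1,7,-10],[-1,9,-13],[-1,10,-15],[-1,12,-17],[-1,14,-20],[-1,14,-20]], spin=[0,0,0,0,0,0,0,0,0,0], fingers=[0,0,0,0,0,0,0,0,0,0])

```text
time_s: 14.35
eef_pos: [0.6377, 0.1264, 0.2006]
eef_rot: [0.706, -0.027, 0.707, 0.027]
wrist_force: [-1.7, 0.2, -2.5]
opening: 0.193
```

```bash
python3 - <<'E'
from h import *
st();rel()
snap('scene','s13')
crop('s13',400,180,480,280,'s13c')
E
```

```text
t 14.35 tcp [637.7 126.4 200.6] az 0.077 x [-0.001  0.    -1.   ] F [-1.7  0.2 -2.5] T [0.12 0.41 0.02] op 0.193 q [ 0.01  0.38  1.44  0.    1.32 -0.06]
grip in bore frame [ 0.2  0.9 71.1] nose depth 69.9
F bore [-1.2  1.7 -2.2]
s13c scale 6.0
```

View pics/s13c.png

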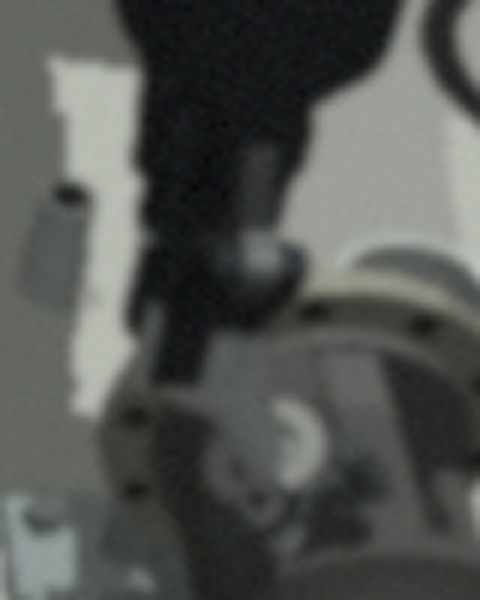

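step_arm(xyz=[[0,1,-2],[0,2,-3],[0,3,-5],[0,5,-7],[-1,6,-8],[-1,7,-10],[-1,8,-11],[-1,8,-12],[-1,8,-12]], spin=[0,0,0,0,0,0,0,0,0], fingers=[0,0,0,0,0,0,0,0,0])

```text
time_s: 15.3
eef_pos: [0.6375, 0.1312, 0.1901]
eef_rot: [0.707, -0.028, 0.706, 0.025]
wrist_force: [-4.3, -10.8, 4.1]
opening: 0.186
```

```bash
python3 - <<'E'
from h import *
st();rel()
E
```

```text
t 15.30 tcp [637.5 131.2 190.1] az 0.076 x [ 0.001 -0.004 -1.   ] F [ -4.3 -10.8   4.1] T [-1.5   0.88  0.24] op 0.186 q [ 0.02  0.39  1.45 -0.    1.3  -0.05]
grip in bore frame [-1.8  0.7 59.7] nose depth 81.3
F bore [-6.3  5.2  9.3]
```

step_arm(xyz=[[-1,-1,-1],[-1,-2,-2],[-1,-3,-2],[-1,-3,-2]], spin=[0,0,0,0], fingers=[0,0,0,0])

```text
time_s: 15.7
eef_pos: [0.6365, 0.1317, 0.1876]
eef_rot: [0.707, -0.027, 0.706, 0.028]
wrist_force: [0.9, 0.9, 1.5]
opening: 0.185
```

```bash
python3 - <<'E'
from h import *
st();rel()
snap('scene','s14')
crop('s14',380,150,500,290,'s14c')
E
```

```text
t 15.70 tcp [636.5 131.7 187.6] az 0.077 x [ 0.002  0.001 -1.   ] F [0.9 0.9 1.5] T [0.44 0.03 0.01] op 0.185 q [ 0.02  0.39  1.46  0.    1.29 -0.06]
grip in bore frame [-2.7  1.6 57.3] nose depth 83.7
F bore [ 1.5 -1.   0.8]
s14c scale 4.285714285714286
```

View pics/s14c.png

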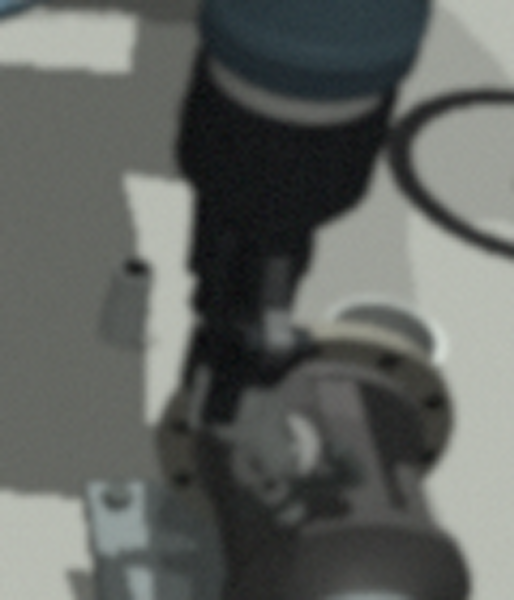

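step_arm(xyz=[[0,1,-2],[0,2,-3],[0,3,-5],[0,4,-6],[0,5,-7],[0,5,-7]], spin=[0,0,0,0,0,0], fingers=[0,0,0,0,0,0])

```text
time_s: 16.35
eef_pos: [0.6358, 0.1365, 0.1799]
eef_rot: [0.706, -0.027, 0.707, 0.027]
wrist_force: [-0.2, 3.5, 0.2]
opening: 0.181
```

```bash
python3 - <<'E'
from h import *
st();rel()
E
```

```text
t 16.35 tcp [635.8 136.5 179.9] az 0.077 x [-0.  0. -1.] F [-0.2  3.5  0.2] T [ 0.8  -0.09 -0.01] op 0.181 q [ 0.03  0.4   1.46  0.    1.28 -0.05]
grip in bore frame [-3.2  2.  48.3] nose depth 92.7
F bore [ 3.  -0.  -1.8]
```

step_arm(xyz=[[0,1,0],[0,2,-2],[0,3,-3],[0,4,-5],[0,6,-6],[0,7,-8],[0,7,-8]], spin=[0,0,0,0,0,0,0], fingers=[0,0,0,0,0,0,0])

```text
time_s: 17.05
eef_pos: [0.6358, 0.1419, 0.1717]
eef_rot: [0.706, -0.028, 0.707, 0.026]
wrist_force: [0.4, -6.0, -0.3]
opening: 0.183
```

```bash
python3 - <<'E'
from h import *
st();rel()
E
```

```text
t 17.05 tcp [635.8 141.9 171.7] az 0.076 x [-0.001 -0.002 -1.   ] F [ 0.4 -6.  -0.3] T [-0.49  0.03  0.02] op 0.183 q [ 0.04  0.41  1.46 -0.    1.27 -0.04]
grip in bore frame [-3.5  1.6 38.4] nose depth 102.6
F bore [-5.1  0.1  3.2]
```

step_arm(xyz=[[0,0,-1],[0,1,-3],[0,2,-4],[0,3,-6],[0,4,-7],[0,4,-7]], spin=[0,0,0,0,0,0], fingers=[0,0,0,0,0,0])

```text
time_s: 17.65
eef_pos: [0.6357, 0.1468, 0.1649]
eef_rot: [0.706, -0.028, 0.707, 0.027]
wrist_force: [-1.2, -5.2, 0.3]
opening: 0.183
```

```bash
python3 - <<'E'
from h import *
st();rel()
snap('scene','s15')
crop('s15',390,180,490,300,'s15c');snap('top','t15');crop('t15',150,130,270,270,'t15c')
E
```

```text
t 17.65 tcp [635.7 146.8 164.9] az 0.077 x [-0.001 -0.001 -1.   ] F [-1.2 -5.2  0.3] T [-0.43  0.32  0.05] op 0.183 q [ 0.05  0.42  1.46 -0.    1.26 -0.03]
grip in bore frame [-3.4  1.3 30.1] nose depth 110.9
F bore [-4.   1.6  3.2]
s15c scale 5.0
t15c scale 4.285714285714286
```

View pics/s15c.png

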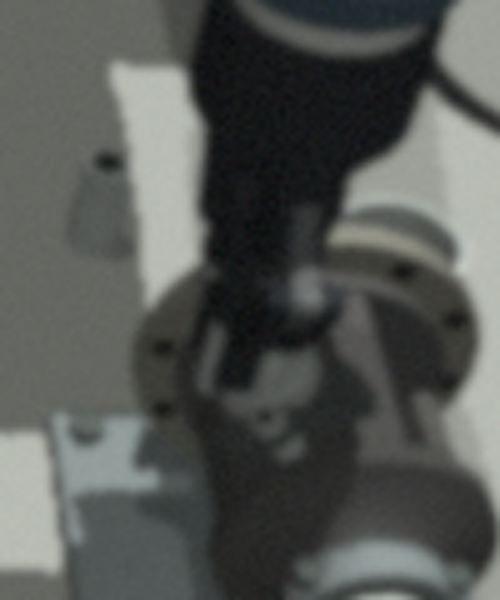

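View pics/t15c.png

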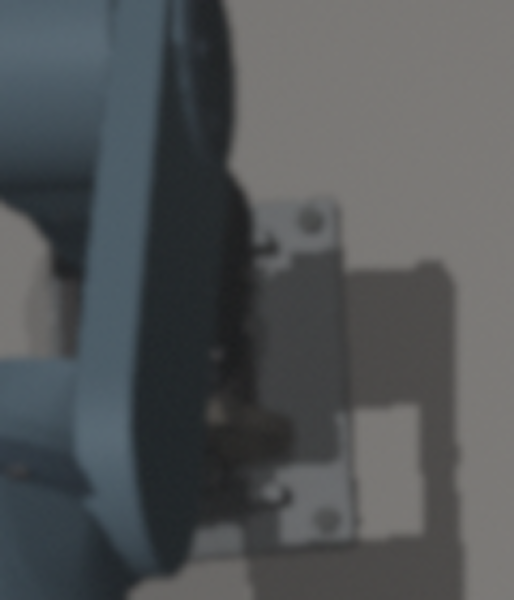

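step_arm(xyz=[[0,0,-2],[0,1,-3],[0,2,-4],[0,2,-5],[0,2,-5]], spin=[0,0,0,0,0], fingers=[0,0,0,0,0])

```text
time_s: 18.25
eef_pos: [0.6362, 0.1473, 0.1634]
eef_rot: [0.707, -0.028, 0.706, 0.026]
wrist_force: [-10.3, -12.5, 18.1]
opening: 0.184
```

```bash
python3 - <<'E'
from h import *
st();rel()
snap('scene','s16')
crop('s16',390,180,490,300,'s16c')
E
```

```text
t 18.25 tcp [636.2 147.3 163.4] az 0.077 x [ 0.001 -0.003 -1.   ] F [-10.3 -12.5  18.1] T [-1.41  1.85  0.2 ] op 0.184 q [ 0.05  0.42  1.46 -0.    1.25 -0.03]
grip in bore frame [-3.8  0.7 28.6] nose depth 112.4
F bore [ 0.8 11.2 21.5]
s16c scale 5.0
```

View pics/s16c.png

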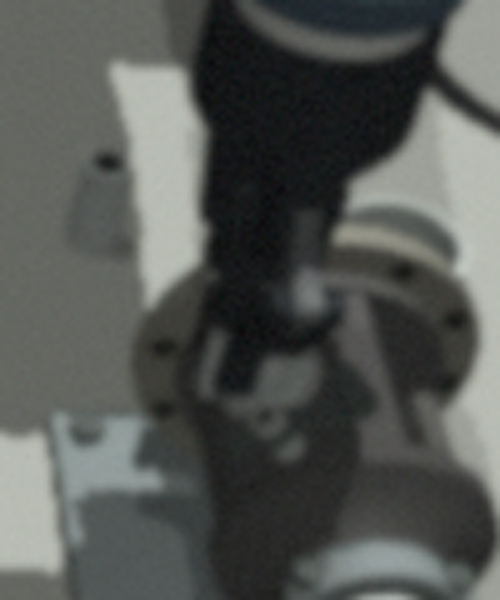

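step_arm(xyz=[[0,-1,3],[-1,-1,3],[-1,-1,4],[-1,-1,6],[-1,-1,10],[-1,-1,16],[-1,-4,26],[-1,-4,36],[-1,-4,46],[-1,-4,46]], spin=[0,0,0,0,0,0,0,0,0,0], fingers=[0,28,28,30,30,30,30,30,30,30])

```text
time_s: 19.3
eef_pos: [0.6362, 0.1452, 0.2091]
eef_rot: [0.708, -0.027, 0.705, 0.027]
wrist_force: [0.0, -0.6, 0.6]
opening: 0.299
```

```bash
python3 - <<'E'
from h import *
st();rel()
snap('scene','s17')
crop('s17',390,180,490,300,'s17c')
E
```

```text
t 19.30 tcp [636.2 145.2 209.1] az 0.077 x [ 0.004  0.    -1.   ] F [ 0.  -0.6  0.6] T [-0.    0.01  0.  ] op 0.299 q [ 0.04  0.38  1.43  0.    1.33 -0.03]
grip in bore frame [20.6  0.9 67.3] nose depth 73.7
F bore [-0.2  0.   0.8]
s17c scale 5.0
```

View pics/s17c.png

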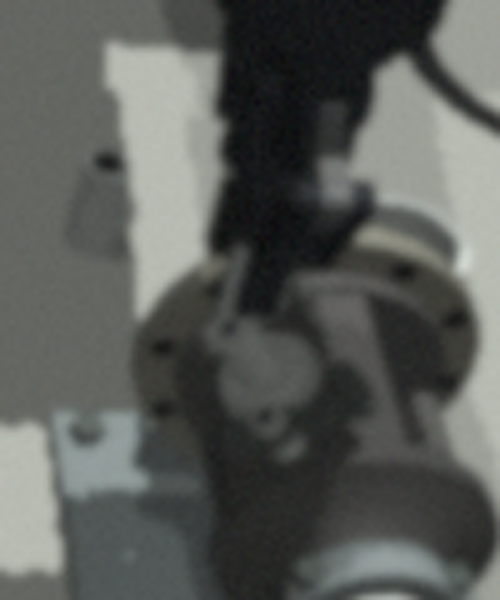

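step_arm(xyz=[[0,0,40],[-10,-40,60],[-40,-80,60],[-80,-120,60],[-120,-160,60],[-150,-200,60],[-150,-240,60],[-150,-240,60]], spin=[0,0,0,0,0,0,0,0], fingers=[30,10,0,0,0,0,0,0])

```text
time_s: 20.15
eef_pos: [0.4835, -0.0996, 0.2663]
eef_rot: [0.707, -0.026, 0.707, 0.024]
wrist_force: [0.9, -0.2, 0.2]
opening: 0.001
```

```bash
cat >> h.py <<'E'
def ov2(f,n,x0,y0,x1,y1,out,depth,a=None,roll=None,g=1.5):
    roll=P[3] if roll is None else roll
    s=min(800/(x1-x0),600/(y1-y0)); im=cv2.imread(f'pics/{f}.png')[y0:y1,x0:x1]
    im=np.clip(im.astype(float)*g,0,255).astype(np.uint8)
    im=cv2.resize(im,None,fx=s,fy=s,interpolation=cv2.INTER_CUBIC); raw=im.copy()
    tr=lambda W:(((proj(n,stand_pt(P,roll,np.atleast_2d(W)))-(OFF if n=='scene' else P[4:6])+.5-[x0,y0])*s)*16).astype(int)
    th=np.linspace(0,2*np.pi,60); C=lambda r,z,c=(0,0):np.c_[c[0]+r*np.cos(th),c[1]+r*np.sin(th),0*th+z]
    D=lambda pts,c:cv2.polylines(im,[tr(pts)],True,c,1,cv2.LINE_AA,4)
    D(C(.0195,0),(0,255,255)); h=.113-depth
    D(C(.017,h),(0,255,0));D(C(.017,h+.006),(0,255,0));D(C(.009,h+.006),(0,0,255));D(C(.009,h+.032),(0,0,255))
    D(C(.005,.0165,(0,-.033)),(255,0,255))
    if a is not None:
        for aa in np.atleast_1d(a):
            for z in(.0295,.0115): D(C(.0055,z,(.034*np.sin(aa),-.033-.034*np.cos(aa))),(255,128,0))
    cv2.imwrite(f'pics/{out}.png',im if im.shape[1]>450 else np.hstack([raw,im]))
E
python3 - <<'E'
from h import *
st()
snap('scene','s18');snap('top','t18')
ov2('s18','scene',415,215,485,285,'s18o',.113,[1.2,1.5]); ov2('t18','top',165,160,235,230,'t18o',.113,[1.2,1.5],g=2)
crop('s18',415,215,485,285,'s18c');crop('t18',165,160,235,230,'t18c')
E
```

```text
t 20.15 tcp [483.5 -99.6 266.3] az 0.071 x [-0.    -0.002 -1.   ] F [ 0.9 -0.2  0.2] T [-0.02  0.03  0.03] op 0.001 q [-0.44 -0.03  1.78 -0.    1.39 -0.51]
s18c scale 8.571428571428571
t18c scale 8.571428571428571
```

View pics/s18c.png

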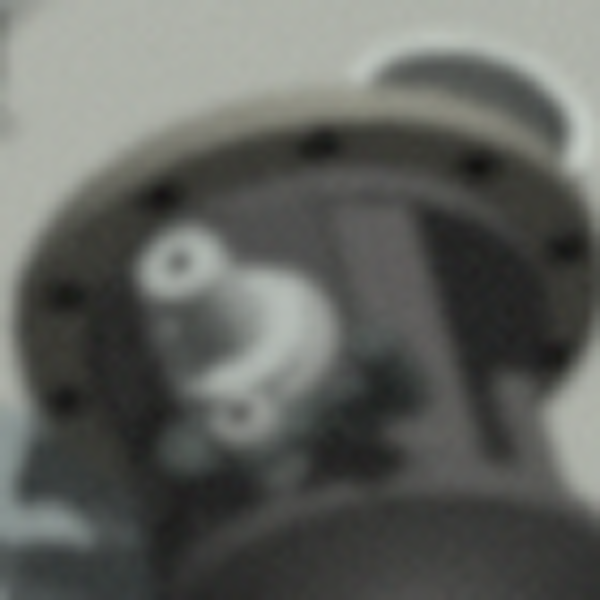

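View pics/s18o.png

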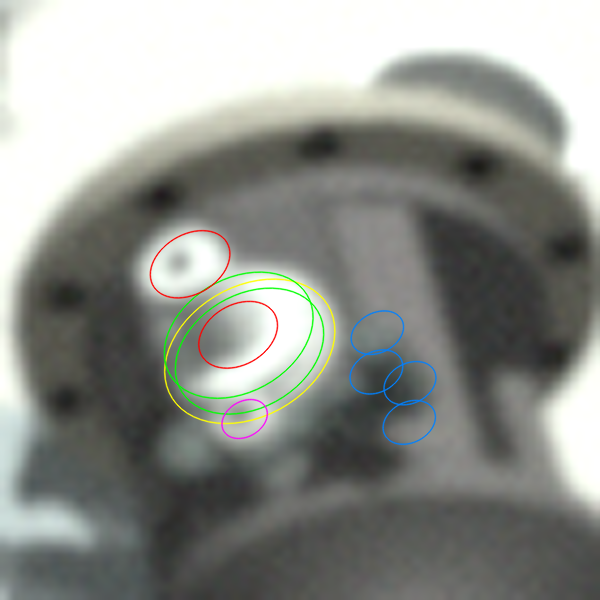

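View pics/t18c.png

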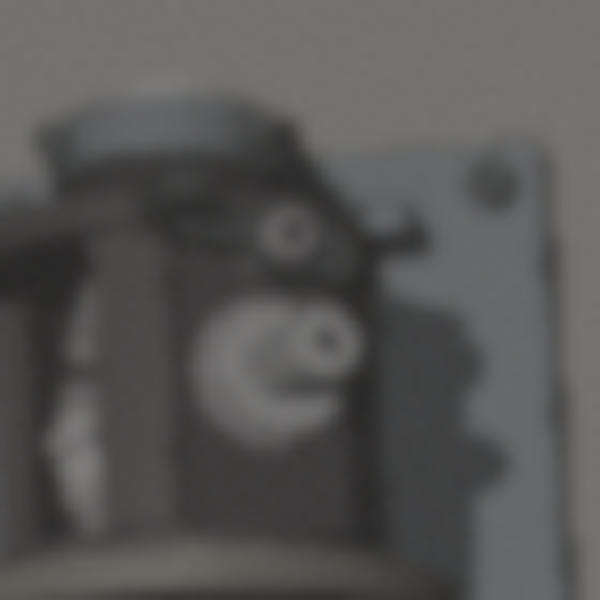

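View pics/t18o.png

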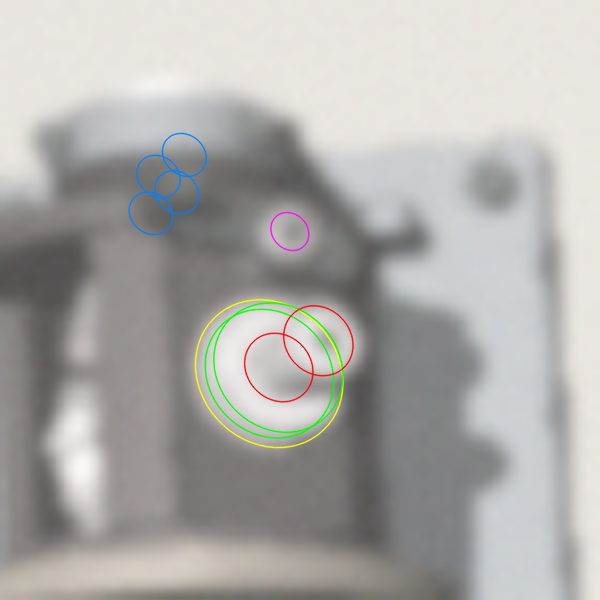

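```bash
python3 - <<'E'
from h import *
np.set_printoptions(precision=4,suppress=True)
s=np.array([415+181.5/8.5714-.5+.0,215+263/8.5714-.5]); t=np.array([165+327/8.5714-.5,160+341.5/8.5714-.5])
print(s,t)
g=lambda X:np.r_[proj('scene',X)-OFF-s,proj('top',X)-P[4:6]-t].ravel()
q=least_squares(g,[.63,.13,.19]); print(q.x,q.fun)
b=stand_pt(P,P[3],[0,0,0])[0]
print('stub in bore frame',[ (stand_pt(P,P[3],e)[0]-b)@(q.x-b)*1000 for e in np.eye(3)])
# same for boss
s=np.array([443.65,255.35]);t=np.array([196.05,203.05])
q=least_squares(g,[.63,.13,.19]); print('boss in frame',[ (stand_pt(P,P[3],e)[0]-b)@(q.x-b)*1000 for e in np.eye(3)])
def f(v):
    roll,e,dx,dy=v; p=P.copy();p[0]+=dx;p[1]+=dy;p[3]=roll; out=[]
    for n,W,px in [('scene',[0,0,.038*0+.032+e],(435.68,245.18)),('top',[0,0,.032+e],(202.65,199.34)),('scene',[0,0,0],(443.65,255.35)),('top',[0,0,0],(196.05,203.05)),('top',[0,-.033,.0165],(198.55,186.55)),('scene',[0,-.033,.0165],(443.05,263.05))]:
        out.append(proj(n,stand_pt(p,roll,W))[0]-(OFF if n=='scene' else P[4:6])-px)
    out.append([dx*300,dy*300]); return np.concatenate(out)
r=least_squares(f,[.6,0,0,0]);print(r.x);print(r.fun[:-2].reshape(-1,2))
E
```

```text
[435.6751 245.1834] [202.6501 199.3418]
[0.6366 0.1467 0.1761] [-0.1237  0.008  -0.1427 -0.0109]
stub in bore frame [np.float64(-1.6486528949413248), np.float64(0.3633015464816469), np.float64(32.81047151816884)]
boss in frame [np.float64(0.07068772082653925), np.float64(0.016849968800804756), np.float64(-0.11828945178884255)]
[ 0.6251  0.0017 -0.0003  0.0006]
[[ 0.1361 -0.2636]
 [-0.3766 -0.1509]
 [-0.3039  0.0828]
 [ 0.0038  0.1424]
 [-0.0661  0.098 ]
 [-0.3391  0.4166]]
```

step_arm(xyz=[[20,40,0],[50,80,0],[80,120,0],[110,160,0],[140,200,0],[153,240,0],[153,250,-20],[153,250,-45],[153,250,-60],[153,250,-64]], spin=[0,0,0,0,0,0,0,0,0,0], fingers=[0,0,0,0,0,0,0,0,0,0])

```text
time_s: 21.25
eef_pos: [0.6361, 0.1565, 0.1992]
eef_rot: [0.705, -0.028, 0.708, 0.028]
wrist_force: [-0.7, -0.1, -0.2]
opening: 0.0
```

step_arm(xyz=[[0,0,-2],[0,0,-4],[0,0,-6],[0,0,-8],[0,0,-8]], spin=[0,0,0,0,0], fingers=[0,0,0,0,0])

```text
time_s: 21.75
eef_pos: [0.6381, 0.1549, 0.1945]
eef_rot: [0.707, -0.027, 0.706, 0.027]
wrist_force: [-0.7, 0.6, -1.3]
opening: -0.002
```

```bash
python3 - <<'E'
from h import *
st()
snap('scene','s19')
crop('s19',390,180,490,300,'s19c')
E
```

```text
t 21.75 tcp [638.1 154.9 194.5] az 0.077 x [ 0.  0. -1.] F [-0.7  0.6 -1.3] T [ 0.03  0.01 -0.03] op -0.002 q [ 0.06  0.4   1.43  0.    1.31 -0.02]
s19c scale 5.0
```

View pics/s19c.png

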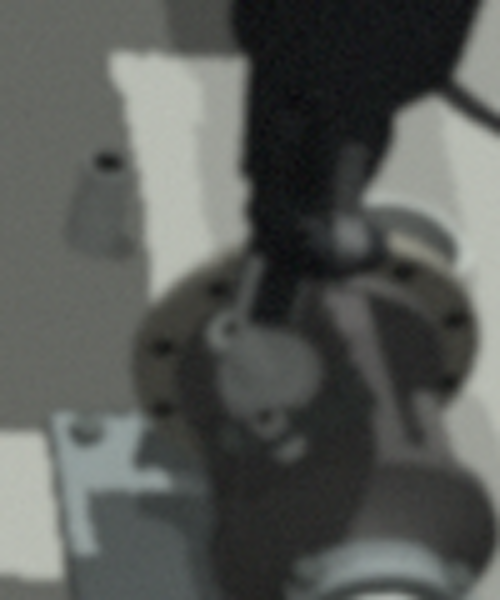

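step_arm(xyz=[[-1,-5,0],[-1,-5,-2],[-1,-5,-4],[-1,-5,-6],[-1,-5,-6]], spin=[0,0,0,0,0], fingers=[0,0,0,0,0])

```text
time_s: 22.3
eef_pos: [0.6373, 0.15, 0.1894]
eef_rot: [0.707, -0.027, 0.706, 0.027]
wrist_force: [-3.3, -0.8, 5.8]
opening: -0.002
```

```bash
python3 - <<'E'
from h import *
st()
E
```

```text
t 22.30 tcp [637.3 150.  189.4] az 0.077 x [ 0.001 -0.    -1.   ] F [-3.3 -0.8  5.8] T [-0.16  0.42 -0.01] op -0.002 q [ 0.05  0.4   1.44 -0.    1.3  -0.03]
```

step_arm(xyz=[[0,1,-1],[0,2,-3],[0,3,-4],[0,4,-6],[0,4,-6]], spin=[0,0,0,0,0], fingers=[0,0,0,0,0])

```text
time_s: 22.8
eef_pos: [0.6381, 0.1507, 0.1883]
eef_rot: [0.708, -0.029, 0.705, 0.025]
wrist_force: [-13.4, -14.2, 28.8]
opening: 0.003
```

```bash
python3 - <<'E'
from h import *
st();rel()
E
```

```text
t 22.80 tcp [638.1 150.7 188.3] az 0.077 x [ 0.003 -0.006 -1.   ] F [-13.4 -14.2  28.8] T [-2.33  2.32  0.05] op 0.003 q [ 0.05  0.4   1.44 -0.01  1.3  -0.02]
grip in bore frame [13.1 -1.4 47.1] nose depth 93.9
F bore [ 5.7 14.5 31.1]
```

step_arm(xyz=[[0,-3,6],[0,-3,20],[0,-3,50],[-10,-40,70],[-40,-80,70],[-80,-120,70],[-120,-160,70],[-150,-200,70],[-150,-240,70],[-150,-240,70]], spin=[0,0,0,0,0,0,0,0,0,0], fingers=[0,0,0,0,0,0,0,0,0,0])

```text
time_s: 23.8
eef_pos: [0.486, -0.0905, 0.2529]
eef_rot: [0.707, -0.026, 0.706, 0.024]
wrist_force: [0.8, 0.5, 0.1]
opening: 0.001
```

```bash
python3 - <<'E'
from h import *
st()
snap('scene','s20');snap('top','t20')
crop('s20',415,215,485,285,'s20c');crop('t20',165,160,235,230,'t20c')
a=cv2.imread('pics/s20c.png');b=cv2.imread('pics/s18c.png');cv2.imwrite('pics/d.png',np.clip(128+4*(a.astype(int)-b),0,255).astype(np.uint8))
E
```

```text
t 23.80 tcp [486.  -90.5 252.9] az 0.071 x [ 0.001 -0.002 -1.   ] F [0.8 0.5 0.1] T [ 0.05 -0.04  0.02] op 0.001 q [-0.42 -0.01  1.79 -0.    1.36 -0.49]
s20c scale 8.571428571428571
t20c scale 8.571428571428571
```

View pics/s20c.png

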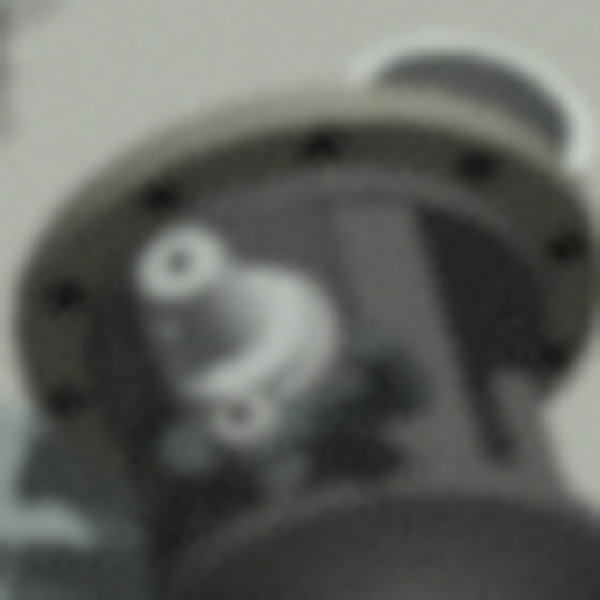

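View pics/t20c.png

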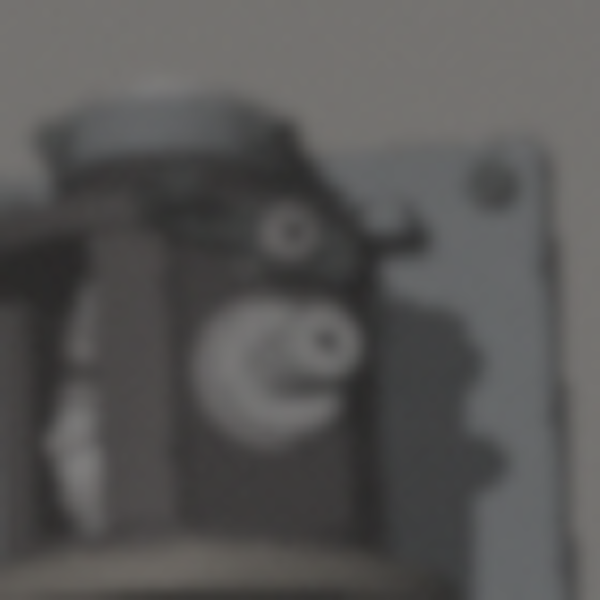

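View pics/d.png

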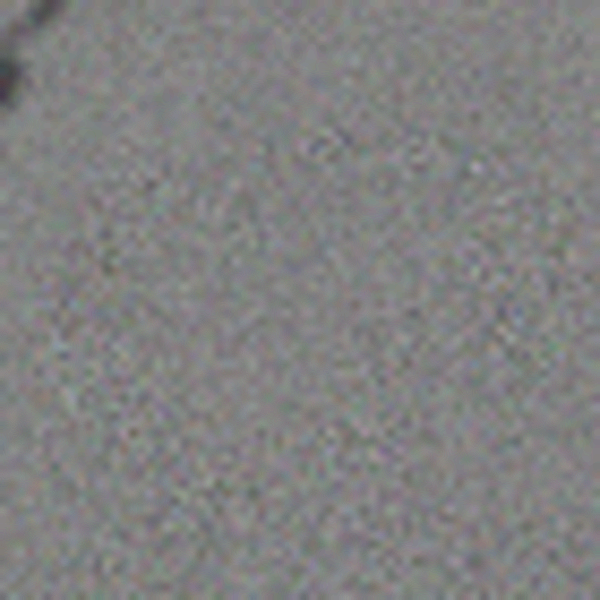

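```bash
python3 - <<'E'
from h import *
def enh(f,x0,y0,x1,y1,lo,hi):
    im=cv2.imread(f'pics/{f}.png')[y0:y1,x0:x1].astype(float)
    im=cv2.resize(im,None,fx=16,fy=16,interpolation=cv2.INTER_CUBIC)
    return np.clip((im-lo)/(hi-lo)*255,0,255).astype(np.uint8)
a=enh('s20',440,238,475,273,20,130); b=enh('t20',170,165,205,200,15,100)
cv2.imwrite('pics/k.png',cv2.resize(np.hstack([a,b]),(800,400)))
np.set_printoptions(precision=2,suppress=True)
P2=P.copy(); P2[3]=.625
for aa in np.arange(1.1,1.61,.1):
    o=[]
    for n,x0,y0 in(('scene',440,238),('top',170,165)):
        for z in(.0295,.0115):
            px=proj(n,stand_pt(P2,P2[3],[.034*np.sin(aa),-.033-.034*np.cos(aa),z]))[0]-(OFF if n=='scene' else P[4:6])
            o+=list(((px+.5-[x0,y0])*400/35+[400*(n=='top'),0]).round())
    print(round(aa,1),o)
E
```

```text
1.1 [np.float64(201.0), np.float64(252.0), np.float64(247.0), np.float64(318.0), np.float64(603.0), np.float64(134.0), np.float64(567.0), np.float64(163.0)]
1.2 [np.float64(205.0), np.float64(234.0), np.float64(251.0), np.float64(300.0), np.float64(597.0), np.float64(149.0), np.float64(560.0), np.float64(177.0)]
1.3 [np.float64(208.0), np.float64(216.0), np.float64(254.0), np.float64(282.0), np.float64(591.0), np.float64(165.0), np.float64(555.0), np.float64(193.0)]
1.4 [np.float64(208.0), np.float64(198.0), np.float64(254.0), np.float64(265.0), np.float64(588.0), np.float64(181.0), np.float64(552.0), np.float64(210.0)]
1.5 [np.float64(207.0), np.float64(181.0), np.float64(252.0), np.float64(248.0), np.float64(587.0), np.float64(199.0), np.float64(550.0), np.float64(227.0)]
1.6 [np.float64(203.0), np.float64(165.0), np.float64(248.0), np.float64(232.0), np.float64(587.0), np.float64(216.0), np.float64(551.0), np.float64(244.0)]
```

View pics/k.png

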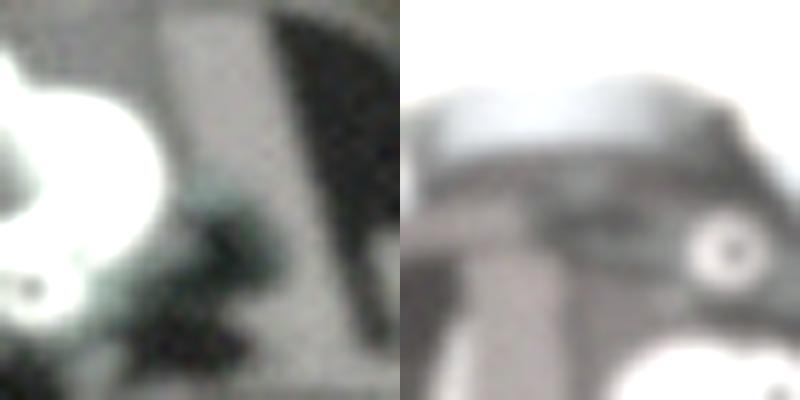

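```bash
python3 - <<'E'
from h import *
np.set_printoptions(precision=1,suppress=True)
P2=P.copy(); P2[3]=.625; W=lambda p:stand_pt(P2,.625,np.array(p)/1000)[0]*1000
for a in(1.5,1.4,1.2,1.0,.8,.6,.4,.2,0):
    print(a,'axis@16',W([34*np.sin(a),-33-34*np.cos(a),16]),'top',W([34*np.sin(a),-33-34*np.cos(a),29.5]))
print(W([0,0,0]),W([0,-33,16.5]),W([0,0,32]))
E
```

```text
1.5 axis@16 [669.4 186.8 182.4] top [670.  179.  193.4]
1.4 axis@16 [672.8 186.8 182.2] top [673.4 178.9 193.1]
1.2 axis@16 [679.4 185.8 181.1] top [680.  177.9 192.1]
1.0 axis@16 [685.7 183.8 179.3] top [686.3 175.9 190.3]
0.8 axis@16 [691.2 180.8 176.8] top [691.8 172.9 187.8]
0.6 axis@16 [695.9 176.9 173.8] top [696.5 169.  184.8]
0.4 axis@16 [699.5 172.4 170.3] top [700.1 164.5 181.3]
0.2 axis@16 [701.9 167.3 166.5] top [702.5 159.4 177.5]
0 axis@16 [703.  161.9 162.6] top [703.6 154.  173.5]
[635.5 166.  149.6] [669.2 158.9 163. ] [636.9 147.4 175.6]
```

step_arm(xyz=[[20,40,5],[45,80,5],[70,120,5],[95,160,5],[120,200,5],[140,240,5],[158,272,5],[158,272,-15],[158,272,-35],[158,272,-35]], spin=[0,0,0,0,0,0,0,0,0,0], fingers=[0,0,0,0,0,0,0,0,0,0])

```text
time_s: 24.9
eef_pos: [0.6423, 0.1888, 0.213]
eef_rot: [0.704, -0.028, 0.709, 0.028]
wrist_force: [-0.2, -1.2, -0.1]
opening: -0.005
```

```bash
python3 - <<'E'
from h import *
st()
snap('scene','s21')
crop('s21',390,170,510,290,'s21c')
E
```

```text
t 24.90 tcp [642.3 188.8 213. ] az 0.080 x [-0.007 -0.    -1.   ] F [-0.2 -1.2 -0.1] T [-0.02 -0.    0.02] op -0.005 q [0.11 0.42 1.37 0.   1.36 0.03]
s21c scale 5.0
```

View pics/s21c.png

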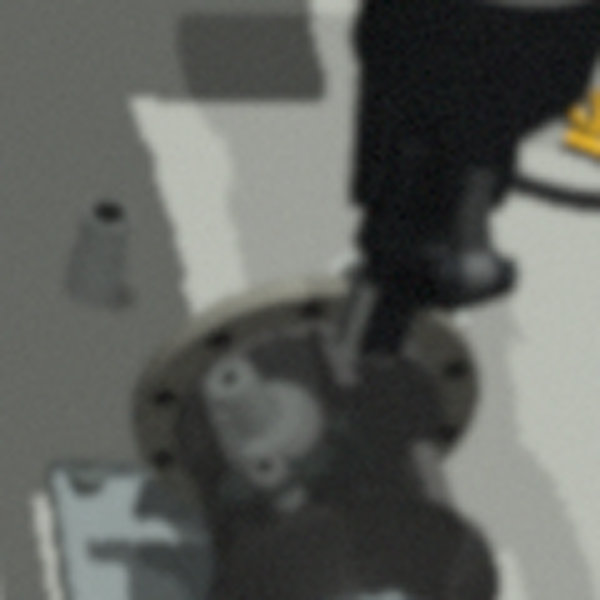

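step_arm(xyz=[[0,0,-5],[0,0,-12],[0,0,-20],[0,0,-20]], spin=[0,0,0,0], fingers=[0,0,0,0])

```text
time_s: 25.35
eef_pos: [0.6442, 0.1859, 0.196]
eef_rot: [0.706, -0.027, 0.707, 0.027]
wrist_force: [-0.5, 0.3, -1.0]
opening: -0.001
```

```bash
python3 - <<'E'
from h import *
st()
E
```

```text
t 25.35 tcp [644.2 185.9 196. ] az 0.077 x [-0.002 -0.    -1.   ] F [-0.5  0.3 -1. ] T [-0.    0.03 -0.  ] op -0.001 q [0.1  0.43 1.39 0.   1.33 0.03]
```

step_arm(xyz=[[2,-4,-3],[5,-4,-3],[8,-4,-3],[11,-4,-4],[14,-4,-4],[17,-4,-5],[17,-4,-5]], spin=[0,0,0,0,0,0,0], fingers=[0,0,0,0,0,0,0])

```text
time_s: 26.05
eef_pos: [0.6625, 0.1821, 0.1925]
eef_rot: [0.707, -0.027, 0.706, 0.027]
wrist_force: [-1.2, -1.1, 2.4]
opening: 0.004
```

```bash
python3 - <<'E'
from h import *
st()
snap('scene','s22')
crop('s22',400,190,510,290,'s22c')
E
```

```text
t 26.05 tcp [662.5 182.1 192.5] az 0.077 x [ 0.001  0.    -1.   ] F [-1.2 -1.1  2.4] T [-0.09  0.26 -0.04] op 0.004 q [0.1  0.47 1.34 0.   1.33 0.02]
s22c scale 6.0
```

View pics/s22c.png

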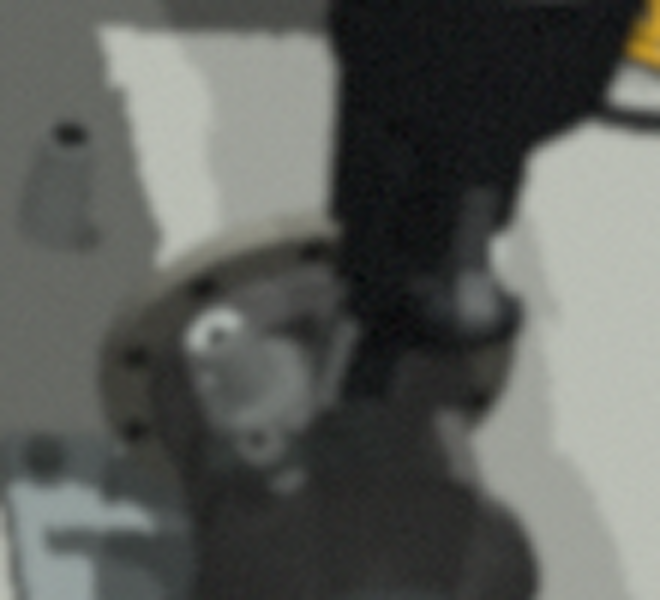

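step_arm(xyz=[[3,0,-1],[6,0,-2],[9,0,-3],[12,0,-4],[12,0,-4]], spin=[0,0,0,0,0], fingers=[0,0,0,0,0])

```text
time_s: 26.6
eef_pos: [0.6741, 0.1822, 0.1876]
eef_rot: [0.706, -0.027, 0.707, 0.027]
wrist_force: [-1.8, -0.1, 0.9]
opening: -0.003
```

```bash
python3 - <<'E'
from h import *
st()
snap('scene','s23')
im=cv2.imread('pics/s23.png')[200:290,400:520].astype(float)
cv2.imwrite('pics/s23c.png',cv2.resize((255*np.clip(im/160,0,1)**.6).astype(np.uint8),None,fx=6.6,fy=6.6,interpolation=cv2.INTER_CUBIC))
E
```

```text
t 26.60 tcp [674.1 182.2 187.6] az 0.077 x [-0.001  0.    -1.   ] F [-1.8 -0.1  0.9] T [-0.05  0.3   0.01] op -0.003 q [0.09 0.5  1.31 0.   1.34 0.02]
```

View pics/s23c.png

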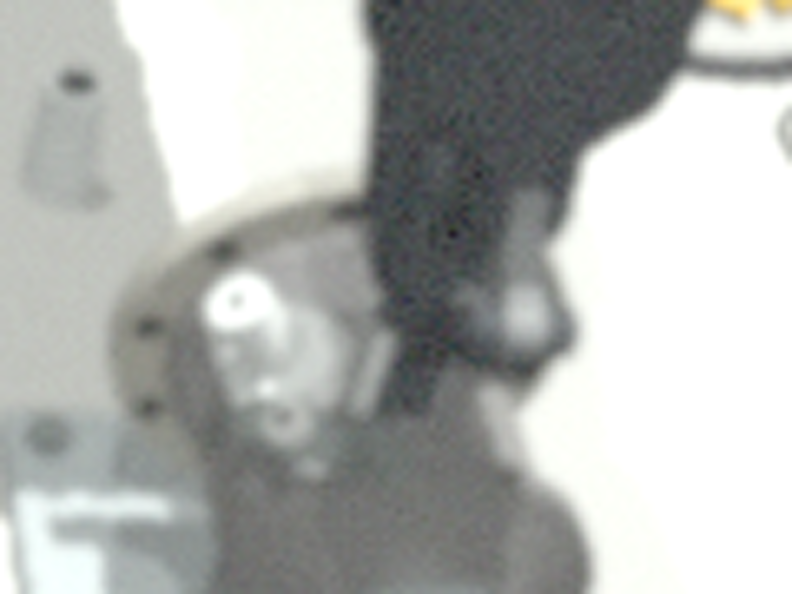

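step_arm(xyz=[[-3,0,2],[-3,0,20],[0,15,40],[10,40,50],[20,70,50],[26,70,50],[26,70,50]], spin=[0,0,0,0,0,0,0], fingers=[0,0,0,0,0,0,0])

```text
time_s: 27.35
eef_pos: [0.7002, 0.2527, 0.2378]
eef_rot: [0.707, -0.028, 0.706, 0.028]
wrist_force: [-0.6, -0.1, -0.3]
opening: -0.005
```

```bash
python3 - <<'E'
from h import *
st()
snap('scene','s24');snap('top','t24')
ov2('s24','scene',415,215,490,290,'s24o',.113,[.7,.9],roll=.625);ov2('t24','top',165,160,235,230,'t24o',.113,[.7,.9],g=2,roll=.625)
crop('s24',415,215,490,290,'s24c')
E
```

```text
t 27.35 tcp [700.2 252.7 237.8] az 0.078 x [ 0. -0. -1.] F [-0.6 -0.1 -0.3] T [-0.01 -0.03 -0.01] op -0.005 q [ 0.19  0.56  1.12 -0.    1.46  0.11]
s24c scale 8.0
```

View pics/s24c.png

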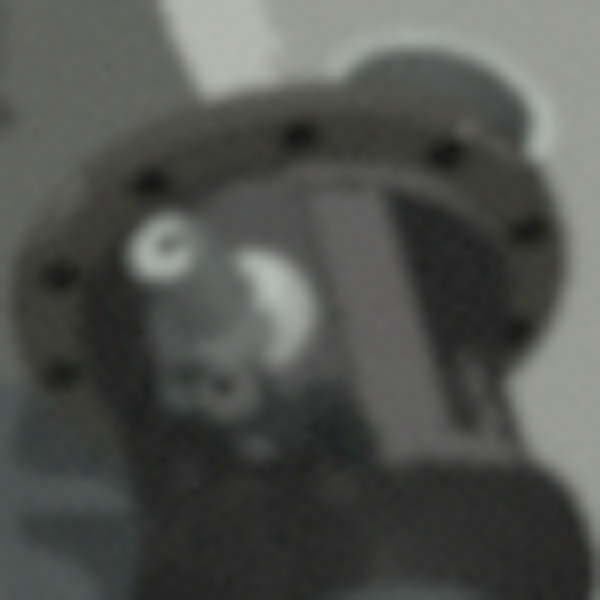

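View pics/s24o.png

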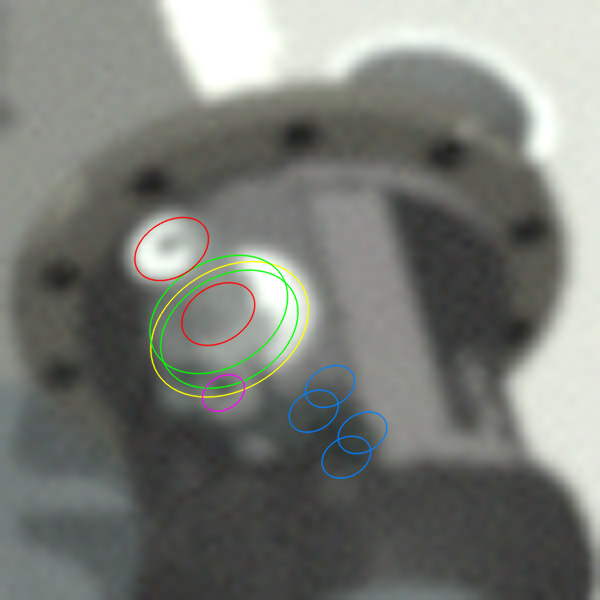

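View pics/t24o.png

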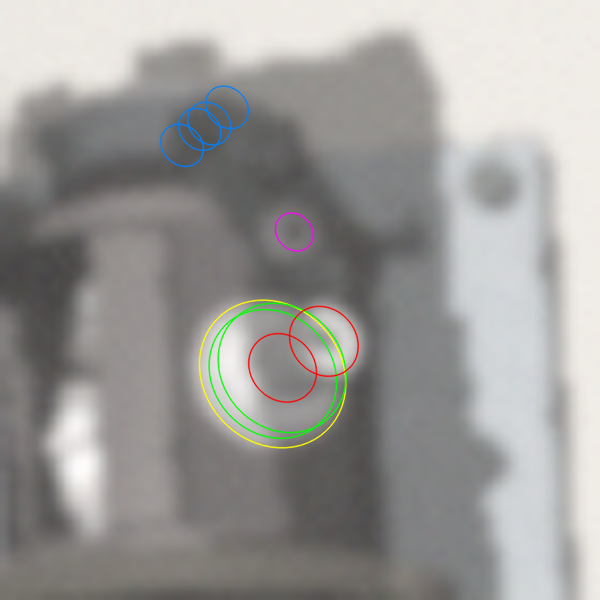

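```bash
python3 - <<'E'
from h import *
def enh(f,x0,y0,n,lo,hi):
    im=cv2.imread(f'pics/{f}.png')[y0:y0+n,x0:x0+n].astype(float)
    im=cv2.GaussianBlur(cv2.resize(im,(400,400),interpolation=cv2.INTER_CUBIC),(0,0),4)
    return np.clip((im-lo)/(hi-lo)*255,0,255).astype(np.uint8)
a=enh('s24',430,245,40,20,90); b=enh('t24',175,160,40,15,70)
cv2.imwrite('pics/k.png',np.hstack([a,b]))
for aa in np.arange(.4,1.3,.1):
    o=[]
    for n,x0,y0 in(('scene',430,245),('top',175,160)):
        for z in(.0295,.0115):
            px=proj(n,stand_pt(P,.625,[.034*np.sin(aa),-.033-.034*np.cos(aa),z]))[0]-(OFF if n=='scene' else P[4:6])
            o+=[int(v) for v in ((px+.5-[x0,y0])*10+[400*(n=='top'),0])]
    print(round(aa,1),o)
E
```

```text
0.4 [199, 254, 241, 311, 602, 106, 570, 132]
0.5 [214, 241, 256, 298, 589, 111, 556, 136]
0.6 [228, 227, 269, 285, 576, 117, 544, 142]
0.7 [241, 213, 282, 270, 564, 124, 532, 150]
0.8 [252, 198, 293, 255, 553, 133, 521, 159]
0.9 [261, 182, 302, 240, 543, 143, 511, 169]
1.0 [269, 166, 309, 224, 535, 154, 503, 180]
1.1 [275, 150, 315, 208, 527, 167, 496, 192]
1.2 [279, 134, 319, 192, 521, 180, 490, 205]
```

View pics/k.png

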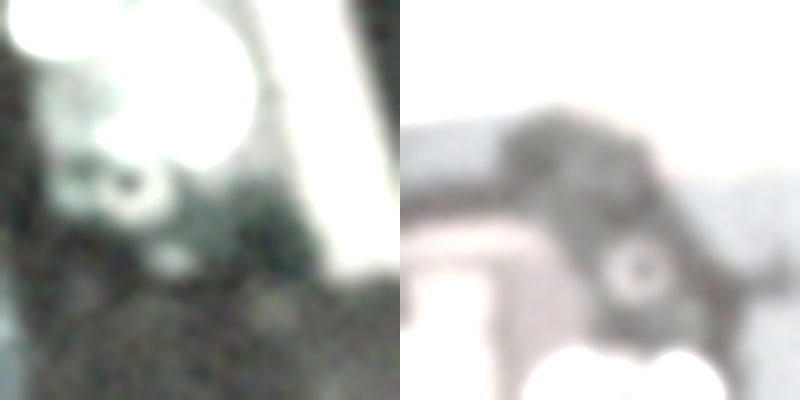

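step_arm(xyz=[[0,-20,0],[0,-45,-5],[0,-47,-20],[0,-47,-35],[0,-47,-45],[0,-47,-49],[0,-47,-49]], spin=[0,0,0,0,0,0,0], fingers=[0,0,0,0,0,0,0])

```text
time_s: 28.15
eef_pos: [0.6992, 0.2057, 0.1878]
eef_rot: [0.706, -0.028, 0.707, 0.027]
wrist_force: [0.2, 0.9, -1.0]
opening: -0.001
```

```bash
python3 - <<'E'
from h import *
st()
E
```

```text
t 28.15 tcp [699.2 205.7 187.8] az 0.078 x [-0.002 -0.    -1.   ] F [ 0.2  0.9 -1. ] T [-0.   -0.05 -0.01] op -0.001 q [0.12 0.56 1.21 0.   1.37 0.05]
```

step_arm(xyz=[[0,-4,0],[0,-8,-1],[1,-11,-3],[1,-14,-5],[1,-17,-7],[1,-20,-9],[1,-20,-9]], spin=[0,0,0,0,0,0,0], fingers=[0,0,0,0,0,0,0])

```text
time_s: 28.85
eef_pos: [0.7038, 0.1875, 0.1827]
eef_rot: [0.71, -0.026, 0.703, 0.029]
wrist_force: [7.8, 8.7, 2.4]
opening: -0.003
```

```bash
python3 - <<'E'
from h import *
st()
E
```

```text
t 28.85 tcp [703.8 187.5 182.7] az 0.077 x [ 0.009  0.005 -1.   ] F [7.8 8.7 2.4] T [ 1.48 -1.38  0.01] op -0.003 q [0.1  0.56 1.23 0.   1.34 0.02]
```

step_arm(xyz=[[0,8,4],[-5,12,6],[-11,12,6],[-11,12,4],[-11,8,4],[-11,8,4]], spin=[0,0,0,0,0,0], fingers=[0,0,0,0,0,0])

```text
time_s: 29.45
eef_pos: [0.6896, 0.1934, 0.184]
eef_rot: [0.706, -0.027, 0.707, 0.028]
wrist_force: [-0.3, 3.6, 0.8]
opening: -0.001
```

```bash
python3 - <<'E'
from h import *
st()
snap('scene','s25');snap('top','t25')
def enh(f,x0,y0,n,lo,hi):
    im=cv2.imread(f'pics/{f}.png')[y0:y0+n,x0:x0+n].astype(float)
    im=cv2.GaussianBlur(cv2.resize(im,(400,400),interpolation=cv2.INTER_CUBIC),(0,0),3)
    return np.clip((im-lo)/(hi-lo)*255,0,255).astype(np.uint8)
cv2.imwrite('pics/k2.png',np.hstack([enh('s25',430,235,50,15,100),enh('t25',175,160,50,15,80)]))
E
```

```text
t 29.45 tcp [689.6 193.4 184. ] az 0.077 x [-0.001  0.001 -1.   ] F [-0.3  3.6  0.8] T [0.65 0.14 0.04] op -0.001 q [0.11 0.54 1.26 0.   1.35 0.03]
```

View pics/k2.png

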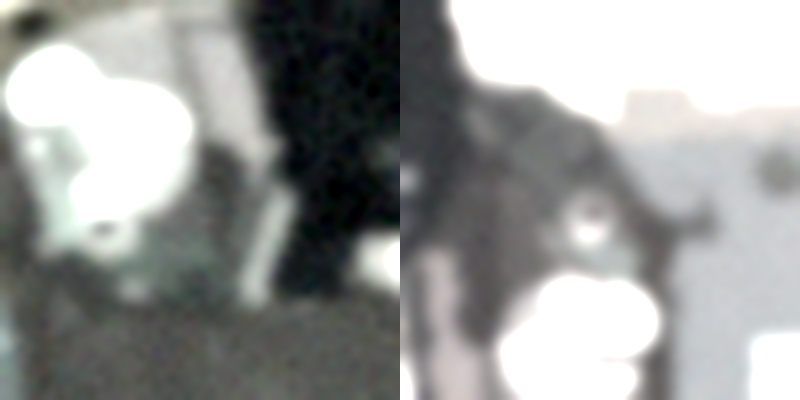

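step_arm(xyz=[[2,-3,-1],[4,-5,-3],[6,-8,-5],[8,-10,-6],[9,-12,-8],[9,-12,-8]], spin=[0,0,0,0,0,0], fingers=[0,0,0,0,0,0])

```text
time_s: 30.15
eef_pos: [0.6993, 0.1806, 0.1761]
eef_rot: [0.707, -0.027, 0.706, 0.027]
wrist_force: [0.8, 2.4, 0.4]
opening: 0.001
```

```bash
python3 - <<'E'
from h import *
st()
snap('scene','s26');snap('top','t26')
def enh(f,x0,y0,n,lo,hi):
    im=cv2.imread(f'pics/{f}.png')[y0:y0+n,x0:x0+n].astype(float)
    im=cv2.GaussianBlur(cv2.resize(im,(400,400),interpolation=cv2.INTER_CUBIC),(0,0),3)
    return np.clip((im-lo)/(hi-lo)*255,0,255).astype(np.uint8)
cv2.imwrite('pics/k3.png',np.hstack([enh('s26',430,235,50,15,100),enh('t26',175,160,50,15,80)]))
E
```

```text
t 30.15 tcp [699.3 180.6 176.1] az 0.077 x [ 0. -0. -1.] F [0.8 2.4 0.4] T [ 0.36 -0.1  -0.02] op 0.001 q [ 0.09  0.56  1.25 -0.    1.34  0.01]
```

View pics/k3.png

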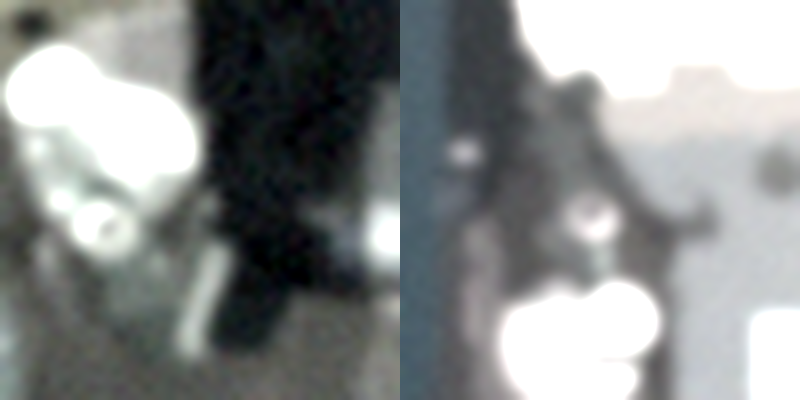

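step_arm(xyz=[[1,-2,-2],[2,-4,-3],[2,-6,-4],[2,-8,-6],[2,-8,-6]], spin=[0,0,0,0,0], fingers=[0,0,0,0,0])

```text
time_s: 30.75
eef_pos: [0.701, 0.1759, 0.1725]
eef_rot: [0.707, -0.026, 0.706, 0.029]
wrist_force: [-5.3, 9.3, 10.0]
opening: 0.001
```

```bash
python3 - <<'E'
from h import *
st()
E
```

```text
t 30.75 tcp [701.  175.9 172.5] az 0.078 x [ 0.001  0.004 -1.   ] F [-5.3  9.3 10. ] T [ 1.73  0.77 -0.07] op 0.001 q [0.08 0.56 1.25 0.   1.33 0.  ]
```

step_arm(xyz=[[0,0,3],[0,0,5],[0,-3,5],[0,-4,5],[0,-4,5]], spin=[0,0,0,0,0], fingers=[0,0,0,0,0])

```text
time_s: 31.25
eef_pos: [0.7007, 0.1736, 0.1757]
eef_rot: [0.707, -0.025, 0.706, 0.03]
wrist_force: [0.2, 16.0, 1.6]
opening: -0.0
```

```bash
python3 - <<'E'
from h import *
st()
E
```

```text
t 31.25 tcp [700.7 173.6 175.7] az 0.079 x [ 0.001  0.007 -1.   ] F [ 0.2 16.   1.6] T [2.73 0.01 0.03] op -0.000 q [ 0.08  0.55  1.25  0.01  1.34 -0.  ]
```

step_arm(xyz=[[0,10,2],[0,20,30],[0,30,70],[-40,20,90],[-80,-20,90],[-110,-60,90],[-140,-110,90],[-180,-160,90],[-210,-210,90],[-220,-260,90]], spin=[0,0,0,0,0,0,0,0,0,0], fingers=[0,0,0,0,0,0,0,0,0,0])

```text
time_s: 32.25
eef_pos: [0.4915, -0.0582, 0.2652]
eef_rot: [0.706, -0.028, 0.707, 0.027]
wrist_force: [0.6, -0.5, 0.5]
opening: 0.0
```

```bash
python3 - <<'E'
from h import *
st()
snap('scene','s27');snap('top','t27')
ov2('s27','scene',415,215,490,290,'s27o',.113,[0,.2],roll=.625);ov2('t27','top',165,155,235,225,'t27o',.113,[0,.2],g=2,roll=.625)
crop('s27',415,215,490,290,'s27c');crop('t27',165,155,235,225,'t27c')
E
```

```text
t 32.25 tcp [491.5 -58.2 265.2] az 0.078 x [-0.001 -0.001 -1.   ] F [ 0.6 -0.5  0.5] T [-0.05 -0.02 -0.03] op 0.000 q [-0.36 -0.02  1.78 -0.    1.39 -0.43]
s27c scale 8.0
t27c scale 8.571428571428571
```

View pics/s27c.png

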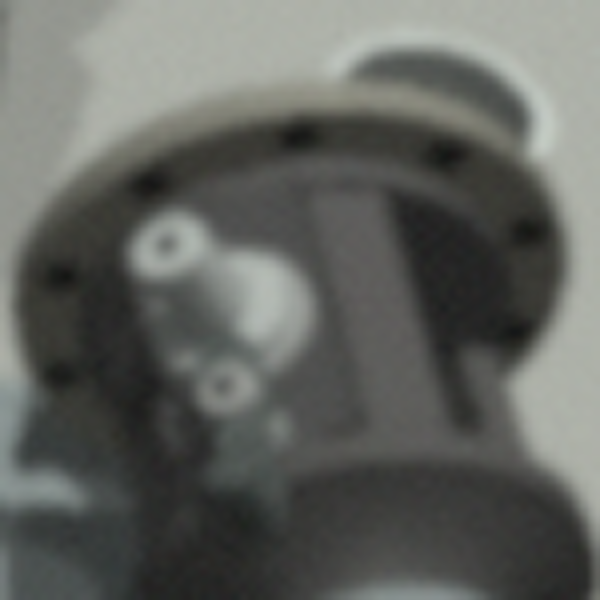

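View pics/s27o.png

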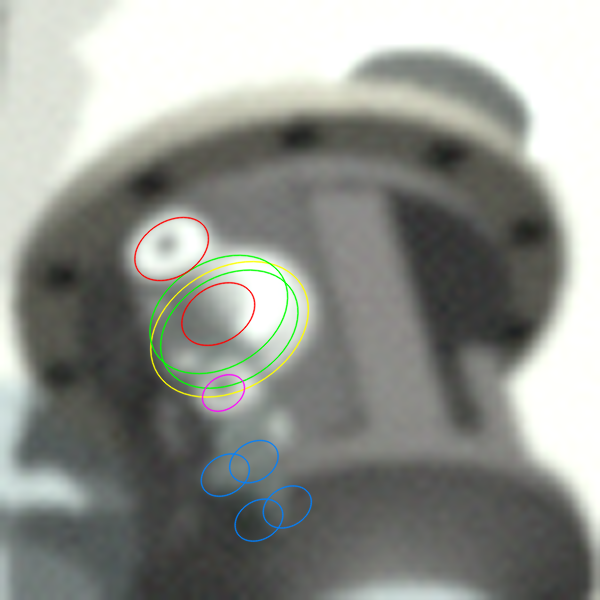

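View pics/t27o.png

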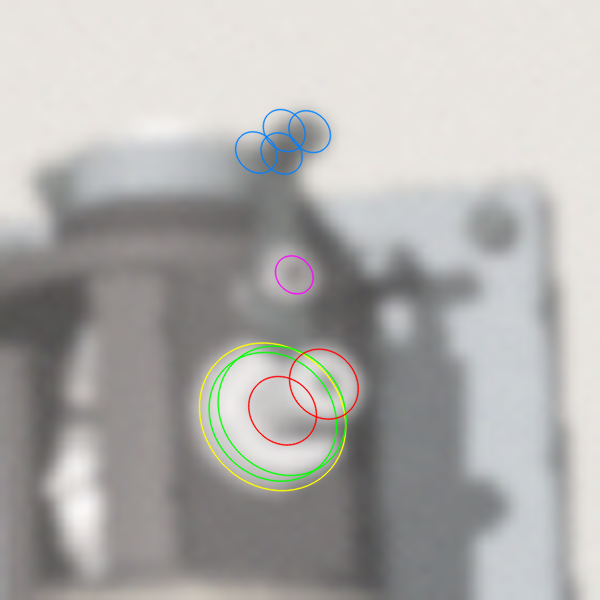

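View pics/s27.png

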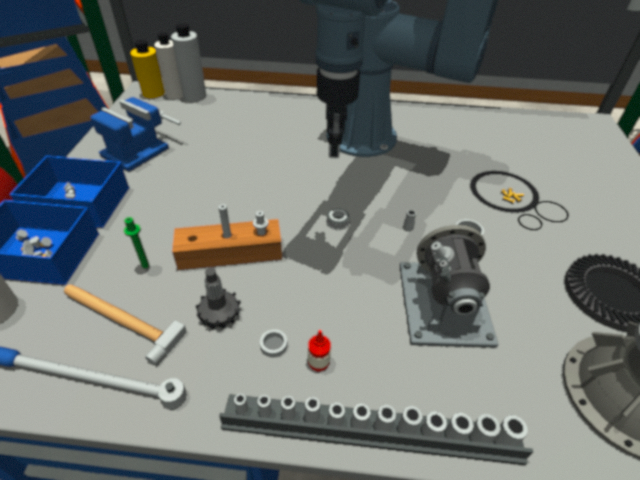

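```bash
python3 -c "
from h import *
a=cv2.imread('pics/s27.png').astype(int);b=cv2.imread('pics/s18.png').astype(int)
st()
from bench import hand_in; print(hand_in())"
```

```text
t 32.35 tcp [491.6 -62.4 265.4] az 0.070 x [-0.001 -0.003 -1.   ] F [ 0.6  1.2 -0. ] T [ 0.06 -0.   -0.04] op -0.001 q [-0.36 -0.02  1.77 -0.    1.39 -0.43]
the job is handed in; nothing more can be done
None
```

The cross shaft is in the differential case with its collar home on the upper boss, and the keeper plate is swung over the collar to its stop. I handed the job in at 32.4 s, with the arm clear of everything. The hand-in gave no verdict.

**How the shaft went in:** The tool can only point down, so I tilted the shaft in the grip by levering its nose against the rim of its rack hole. I then fed it along the bore axis until the collar met the boss. It caught once at about 81 mm depth, and I cleared that by shifting sideways about 3 mm.

**Shaft seated:** After release I pressed the stub with about 31 N along the axis, and the pictures before and after show no movement. The camera estimate put the stub 0.8 mm higher than the seated height, which is within the roughly 1 mm measuring error.

**Keeper at its stop:** It needed two pushes on the stud, after one misplaced contact that I corrected. It then held against a 16 N sideways push, although about 3 N moves it when free. In the last top picture the stud sits where 0 rad predicts.

**Everything else:** The case shows no turn in the pictures, and the other parts look where they were. The bore leans about 0.62 rad, slightly more than my first estimate of 0.61.

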